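# Load the vacuum drying cabinet with sample vials

### The job

Put all the sample vials from the blue rack to dry in the vacuum cabinet: first vent it by pulling the coupler's spring sleeve on top fully back and letting it snap forward, then turn the lock collar to the green open mark and swing the door wide open by its handle. Stand each vial upright in a cell of its own in the blue balcony on the inside of the door, shut the door fully and turn the lock collar back to the red locked mark. Leave the dropper bottle and the soil sample pot where they are.

Things in the scene. Friction and masses are not known exactly. Their poses are not given: they have to be found in the camera images.
- door_handle (a point): Middle of the door handle: level steel bar, 10 mm thick, 80 mm long between its end stalks, 42 mm out from the outer face of the grey door of the white vacuum cabinet, 10 mm below the door's top (bar at z = 0.18). Axes are the door's: y along the bar away from the hinge, -x out of the door. Pinch it from above (37 mm free behind it); the fingers must turn with the door.
- door_hinge (a point): Point on the vertical hinge line, at the bar's height, at the cabinet's right (-y) front edge. The bar's middle is 160 mm from it along the door and 51 mm outward. Axes are the cabinet's: x into it, y to its left, z up. The cabinet is fixed, 240 mm wide, 165 mm deep, top at z = 0.19.
- door (a joint): Door angle, rad: 0 shut (stop), grows as the free left edge swings out to the robot (counter-clockwise from above), stop at 1.75. Door 230 mm wide, 18 mm thick, z = 0.075 to 0.19, with an 11 mm pin on its top edge; friction 0.12 N m, it stays where left. The locked collar's hook in front of the pin blocks the door.
- sleeve (a joint): Travel of the spring sleeve of the vent coupler, m: 0 forward (rest, stop), 0.012 fully back (stop). The spring pushes it forward with 3.6 N at rest, 7.2 N when fully back.
- sleeve_grip (a point): Middle of the aluminium spring sleeve (28 mm diameter, 34 mm long, 33 mm flange at its rear) of the brass and steel coupler on the cabinet's top. Its axis is level, 32 mm above the top (z = 0.222), along the point's y; pull it back along the point's -y (to the right, towards the brass block). Pinch it from above across the point's x; 35 mm are free in front and behind.
- collar (a joint): Angle of the lock collar, rad: 0 on the green open mark (stop), 1.3 on the red locked mark (stop). It grows clockwise seen from above; friction about 0.08 N m, it stays where it is left. A white line on the collar's top points to the marks.
- collar_grip (a point): Point on the vertical axis of the dark knurled lock collar on the cabinet's top, left front, at grip height (32 mm above the top, z = 0.222). Drum of 42 mm diameter, up to 38 mm above the top (its centre post 39.5 mm). Under it, 2 to 10 mm above the top, a red hook reaches 57 mm from the axis. Site axes turn with the collar.
- balcony (a point): Middle of the floor of the blue balcony on the door's inner face: a trough of four cells in a row along the point's y (pitch 36 mm), each 25 mm square inside, walls 26 mm high, floor at z = 0.112. Axes are the door's (x inward from the door, y away from the hinge). The cells' middle line is 60 mm from the door's inner face.
- rack: Blue vial rack, 46 x 152 x 26 mm, loose, 0.2 kg; origin at the centre of its underside, y along its length. The vials stand in its one row of four wells (along its y, 37 mm apart, 19 mm square, floor of the wells 9 mm up).
- cell_1 (a point): Centre of the floor of balcony cell 1 of 4 (1 is next to the hinge, 58 mm from the hinge line along the door).
- cell_2 (a point): Centre of the floor of balcony cell 2 of 4 (1 is next to the hinge, 94 mm from the hinge line along the door).
- cell_3 (a point): Centre of the floor of balcony cell 3 of 4 (1 is next to the hinge, 130 mm from the hinge line along the door).
- cell_4 (a point): Centre of the floor of balcony cell 4 of 4 (1 is next to the hinge, 166 mm from the hinge line along the door).
- vial_1: Sample vial with white cap, 17 mm diameter, 56 mm tall (cap: the top 12 mm), about 15 g; origin at the centre of its underside, z up the vial. May be absent.
- vial_2: Sample vial with blue cap, 17 mm diameter, 56 mm tall (cap: the top 12 mm), about 15 g; origin at the centre of its underside, z up the vial. May be absent.
- vial_3: Sample vial with white cap, 17 mm diameter, 56 mm tall (cap: the top 12 mm), about 15 g; origin at the centre of its underside, z up the vial. May be absent.
- vial_4: Sample vial with red cap, 17 mm diameter, 56 mm tall (cap: the top 12 mm), about 15 g; origin at the centre of its underside, z up the vial. May be absent.
- dropper_bottle: Amber dropper bottle with black bulb, 33 x 33 x 107 mm, bystander; origin at the centre of its underside.
- sample_pot: Clear pot of soil with a lid, 84 x 94 x 62 mm, a bystander standing under the door's swing (the door passes over it); origin at the centre of its underside.
There are look-alikes about, which are no part of the job. What is shaped like the vial_4 but orange or purple is not meant.

How it is judged:
By the outcome, as a careful person would: the job done as asked, in the order asked, and still so for the second after the job is handed in, with the robot touching nothing.
Of vial_1, vial_2, vial_3, vial_4 only 2 to 4 are there at a start; the rules pass over those that are not, and their reading is None.
At some moment in a run one of rack may be knocked a few centimetres aside while the robot is not near it.
It also fails if it takes over 210 s, if anything falls off the work surface, if the arm or the gripper's body presses on something with over 40 N, if the wrist force passes 120 N, or if a joint passes its speed limit or range.

### The arm

A 6-joint arm with a two-finger parallel gripper is mounted at the origin on a cart in front of the work surface, level with it; the furniture and walls round the work are solid. World frame = base frame: x ahead of the robot, y to its left, z up, the work surface at z = 0. Lengths are in m, angles in rad, forces in N, time in s.
With the tool pointing down it reaches from about 0.325 to 0.875 m from the base axis. Payload 4.4 kg.
Tool frame: the origin (TCP) lies midway between the tips of the shut fingers; the grasp point (between the pads) lies 19 mm behind it; z points along the fingers, y is the line along which they close (so a half turn about z gives the same grasp; the last joint's range is limited). The gripper opens to 85 mm and grips with 20 to 120 N. Pads are 22 mm wide; open, the fingers measure 114 mm over their backs; the gripper's body (76 mm by 85 mm) begins 54 mm behind the grasp point. The pads swing forward as they close: fully open they stand 13 mm farther back than shut.
Start: joints at [-1.294, 0.207, 1.542, -0, 1.393, -0.15], TCP at [0.238, -0.523, 0.231] pointing down, gripper open.
Joint ranges: [-2.73, 2.73], [-0.86, 2.22], [0.23, 2.46], [-1.11, 4.25], [0.08, 2.63], [-2.82, 2.82]. Speed limits (rad/s): [2.79, 2.79, 3.14, 3.14, 3.14, 3.14].

### API

Orientations are given as a rotation vector (axis times angle).
In Python, from plant import manip gives the robot as it stands.
- The arm moves only by the shell command python3 -m handwheel 'ROWS' [FORCE]. ROWS is 1 to 8 rows, parted by semicolons, with the numbers parted by commas; each row has 5 numbers: the opening from 0.0 (shut) to 1.0 (fully open), then dx, dy, dz in m, then a turn about the tool's z in rad; each row shifts and turns the commanded pose from where the row before left it, along the tool's axes as they then stand; what a row does not reach is not made up. A row lasts 1/12 s, in which the tool goes at most 0.0417 m and 0.125 rad, less where a joint would pass 70% of its speed; a pose out of reach is approached as far as the arm can. The fingers move at their own pace and stop on an object; FORCE is the grip in N (left out, the last holds). Time passes only in rows, so rows that do not move let the fingers close. It prints the time, the measured TCP pose, the force, the opening and the grip force at its end. Input that does not fit is refused with a message, and nothing moves.
- manip.sense(): the state, without advancing time (a new reading comes with each control period).
- manip.get_image(name): name is "scene" or "top"; returns a dict with "image" (400x640x3 uint8, red, green, blue), "depth" (400x640 float32, m along the optical axis (not along the pixel's ray), 0 where there is no reading), "fx", "fy", "cx", "cy" (pixels), "xyz" and "rotation" of the camera in the world. Camera axes: x right, y down, z forward; pixel columns grow to the right and rows downward; lengths in m; the calibration is good to about 2 mm. A picture is of the moment at which its call begins.
- manip.sign_off(): hands the job in; it is judged then, once.
The state is a dict: "clock": time; "joints": joint angles; "joint_velocities": joint speeds; "joint_efforts": joint torques, N m; "tcp_pos": TCP position; "ee_rot": TCP orientation; "contact_force": force on the tool from outside, world axes, zero at the start; "wrist_torque": the same for the moment, N m; "grip_width": opening from 0.0 (shut) to 1.0 (fully open); "grip_force": force on a finger pad.
Only numpy, scipy, OpenCV 4.12 (cv2) and the standard library are available. Lean on these libraries where they do the work, as an engineer would, in place of code of your own. Each camera call takes 0.05 s, during which the arm holds its last target. There are 200 camera calls.

## Working session

There is one attempt and no reset: what is moved stays moved. The work goes in short steps, Python scripts to look and compute and a shell command to move; the robot and the scene stay as the last step left them, time stands still between calls to the robot, and variables do not carry over. Pictures are saved under pics/ and viewed, at most 14 in all, crops included, and the job is handed in when it is done.

```bash
ls; mkdir -p pics; cat > h.py <<'E'
import numpy as np, cv2, sys
from plant import manip
from scipy.spatial.transform import Rotation as R
def grab(n):
    d=manip.get_image(n); return d
def save(d,name,crop=None,s=1):
    im=d["image"][:,:,::-1]
    if crop: x0,y0,x1,y1=crop; im=im[y0:y1,x0:x1]
    cv2.imwrite("pics/"+name,cv2.resize(im,None,fx=s,fy=s,interpolation=cv2.INTER_CUBIC))
def rot(d):
    r=np.array(d["rotation"]); return r if r.shape==(3,3) else R.from_rotvec(r).as_matrix()
def ray(d,u,v):
    return rot(d)@np.array([(u-d["cx"])/d["fx"],(v-d["cy"])/d["fy"],1.])
def onz(d,u,v,z):
    r=ray(d,u,v); c=np.array(d["xyz"]); return c+r*(z-c[2])/r[2]
def dep(d,u,v):
    return np.array(d["xyz"])+ray(d,u,v)*d["depth"][int(v),int(u)]
def cloud(d):
    v,u=np.mgrid[0:400,0:640]; k=np.stack([(u-d["cx"])/d["fx"],(v-d["cy"])/d["fy"],np.ones(u.shape)],-1)
    return np.array(d["xyz"])+(k@rot(d).T)*d["depth"][...,None]
def to_tool(dw):
    return R.from_rotvec(manip.sense()["ee_rot"]).as_matrix().T@np.array(dw)
E
python3 - <<'E'
from h import *
for n in("scene","top"):
    d=grab(n); save(d,n+"0.png",s=1.25); print(n,d["xyz"],np.round(rot(d),3).tolist(),d["fx"],d["cx"],d["cy"])
s=manip.sense(); print(s["tcp_pos"],s["ee_rot"],R.from_rotvec(s["ee_rot"]).as_matrix().round(3).tolist(),s["clock"])
E
```

```text
pics
scene [0.06812296 0.69074139 0.61099282] [[-0.755, -0.325, 0.569], [-0.655, 0.405, -0.638], [-0.024, -0.854, -0.519]] 414.34051722336335 316.64860656099114 202.14874029358785
top [0.43208695 0.1380019  0.98922456] [[-0.021, -0.991, 0.134], [-1.0, 0.02, -0.011], [0.008, -0.134, -0.991]] 408.8602038675599 321.0560998278909 188.54155835067635
[ 0.23782759 -0.52275345  0.23022512] [-3.06829346e+00 -6.64926326e-01  2.08521104e-04] [[0.91, 0.414, -0.001], [0.414, -0.91, 0.002], [0.0, -0.002, -1.0]] 0.1
```

View pics/scene0.png

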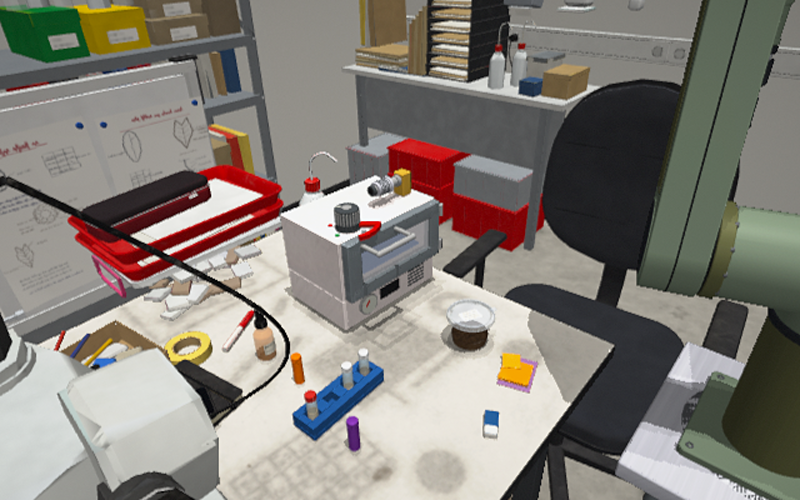

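View pics/top0.png

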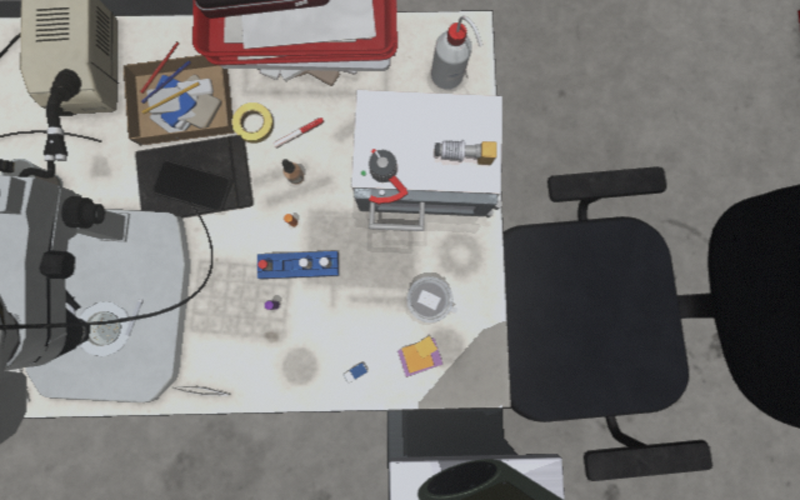

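The pictures show the rack at top-view px (298,264) in the 1.25x image, holding three vials: red (263,265), white (303,262) and white (323,262). The look-alikes are orange (290,219) and purple (271,304), both standing free outside the rack. I choose the three in the rack. The collar is at (381,163), the sleeve at (455,150), the handle bar at (397,228), the pot at (430,297) and the dropper at (292,171).

```bash
cat > m.py <<'E'
from h import *
d=grab("top"); c=cloud(d); im=d["image"]; hsv=cv2.cvtColor(im,cv2.COLOR_RGB2HSV)
save(d,"crop1.png",(190,60,420,260),3.4)
def rep(name,m):
    m=m&(d["depth"]>0); p=c[m]; 
    if len(p)==0: print(name,"none");return p
    uv=np.argwhere(m)[:,::-1].astype(np.float32)
    q=p[:,:2].astype(np.float32); r=cv2.minAreaRect(q)
    print(name,len(p),"ctr",np.round(r[0],4),"size",np.round(r[1],4),"ang",round(r[2],2),"z",np.round(np.percentile(p[:,2],[5,50,95]),4)); return p
H,S,V=hsv[...,0],hsv[...,1],hsv[...,2]; z=c[...,2]; x=c[...,0]; y=c[...,1]
v,u=np.mgrid[0:400,0:640]
def box(a,b,e,f): return (u>=a)&(u<e)&(v>=b)&(v<f)
cab=box(270,60,410,180)
rep("cabtop",cab&(abs(z-.19)<.006))
rep("collar top",box(285,110,325,150)&(z>.222)&(z<.236)&(S<90))
rep("sleeve",box(340,100,400,140)&(z>.228))
rep("sleeve all",box(340,100,400,140)&(z>.205))
rep("handle",box(285,165,350,195)&(abs(z-.184)<.008)&(S<90))
rep("rack",box(200,190,280,230)&(H>100)&(H<125)&(S>120)&(abs(z-.026)<.006))
m=(box(200,190,280,230)&(z>.045)).astype(np.uint8)
n,l,st,ce=cv2.connectedComponentsWithStats(m)
for i in range(1,n):
    if st[i,4]>8:
        rep("vial",l==i); print(ce[i],im[l==i].mean(0).round(),onz(d,*ce[i],.06).round(4))
rep("pot",box(310,205,380,270)&(z>.03))
for nm,b in(("orange",(222,165,245,185)),("purple",(208,232,230,252)),("dropper",(220,120,250,150))): rep(nm,box(*b)&(z>.02))
for nm,p in(("hook",box(285,135,335,170)&((H<8)|(H>172))&(S>130)&(z>.185)),): rep(nm,p)
E
python3 m.py
```

```text
cabtop 9019 ctr [0.6676 0.0845] size [0.2402 0.223 ] ang 86.83 z [0.1879 0.1903 0.1926]
collar top 388 ctr [0.6491 0.1551] size [0.0422 0.0427] ang 23.93 z [0.2247 0.2281 0.2308]
sleeve 538 ctr [0.6671 0.0282] size [0.0937 0.0277] ang 85.35 z [0.2291 0.2344 0.2379]
sleeve all 679 ctr [0.6661 0.0283] size [0.0937 0.0297] ang 85.34 z [0.2196 0.2332 0.2377]
handle 332 ctr [0.5698 0.1364] size [0.0881 0.0391] ang 88.67 z [0.1807 0.1842 0.1869]
rack 729 ctr [0.512  0.3239] size [0.0432 0.1475] ang 1.58 z [0.0235 0.0265 0.0294]
vial 49 ctr [0.5129 0.3055] size [0.0146 0.0143] ang 42.26 z [0.0503 0.064  0.0679]
[243.48979592 209.91836735] [166. 168. 172.] [0.5124 0.3051 0.06  ]
vial 47 ctr [0.5134 0.269 ] size [0.014  0.0147] ang 0.47 z [0.0528 0.064  0.0683]
[259.57446809 209.04255319] [171. 174. 179.] [0.5136 0.2685 0.06  ]
vial 56 ctr [0.5108 0.3796] size [0.0149 0.015 ] ang 3.56 z [0.0477 0.0636 0.0663]
[210.91071429 211.16071429] [148.  76.  76.] [0.5111 0.3789 0.06  ]
pot 1084 ctr [0.4415 0.0786] size [0.0822 0.0817] ang 17.19 z [0.054  0.0576 0.0632]
orange 63 ctr [0.5963 0.3363] size [0.0154 0.0152] ang 45.68 z [0.0276 0.0545 0.0583]
purple 70 ctr [0.4383 0.3688] size [0.0156 0.0146] ang 42.47 z [0.0221 0.0548 0.0586]
dropper 220 ctr [0.6848 0.3289] size [0.0239 0.0326] ang 37.26 z [0.0249 0.0564 0.1044]
hook 192 ctr [0.6049 0.1479] size [0.0351 0.053 ] ang 44.26 z [0.1977 0.2003 0.2026]
```

View pics/crop1.png

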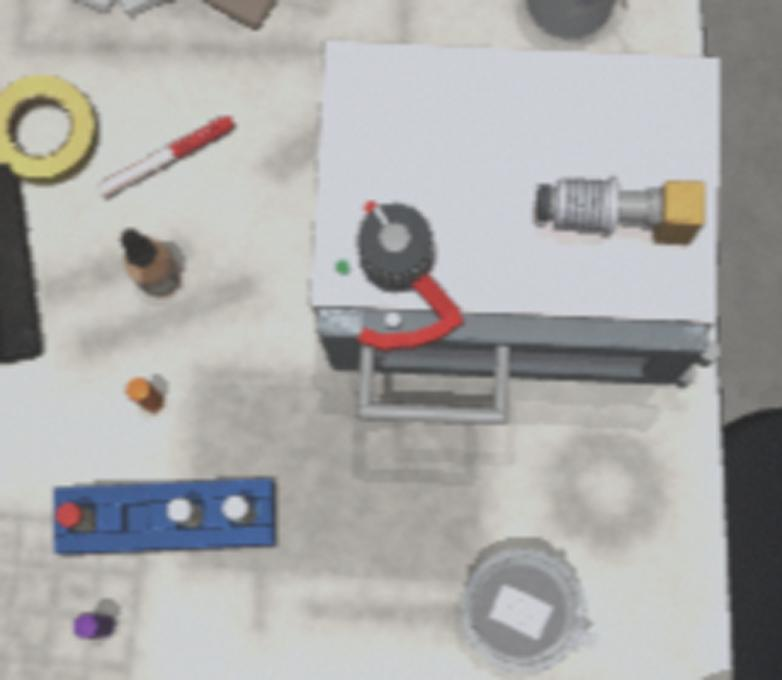

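The crop confirms the three vials in the rack, with the red cap at crop (69,514) and the white caps at (180,510) and (236,507). The sleeve runs from (555,205) to its flange at (615,205), the brass block is at (685,210), and the collar line points to the red dot at (370,207). Next I refine the axes.

```bash
cat > m2.py <<'E'
from h import *
d=grab("top"); c=cloud(d); im=d["image"]; z=c[...,2];x=c[...,0];y=c[...,1]
v,u=np.mgrid[0:400,0:640]
def box(a,b,e,f): return (u>=a)&(u<e)&(v>=b)&(v<f)
def fit(name,m,f,lo,hi,n=12):
    p=c[m]; P=[]
    e=np.linspace(lo,hi,n+1)
    for a,b in zip(e[:-1],e[1:]):
        q=p[(p[:,1]>=a)&(p[:,1]<b)]
        if len(q): P.append([(a+b)/2,f(q[:,0])])
    P=np.array(P); k=np.polyfit(P[:,0],P[:,1],1); r=P[:,1]-np.polyval(k,P[:,0])
    g=abs(r)<.003; k=np.polyfit(P[g,0],P[g,1],1)
    print(name,"x=%.4f%+.4f*y"%(k[1],k[0]),"deg",np.degrees(np.arctan(k[0])).round(2),"res",np.abs(r[g]).max().round(4)); return k
t=box(270,60,410,180)&(abs(z-.19)<.006)
fit("front",t,np.min,0.0,.09); fit("back",t,np.max,-.01,.19)
hb=box(285,165,350,195)&(z>.176)&(z<.195)
p=c[hb]; print("handle y range",p[:,1].min(),p[:,1].max())
fit("barfront",hb,np.min,.10,.165); 
sl=box(340,100,400,140)&(z>.226)
k=fit("sleeve",sl,lambda a:(a.min()+a.max())/2,0.02,.05,6)
# profile of coupler along y: width
for a in np.arange(-.025,.08,.004):
    q=c[sl&(y>=a)&(y<a+.004)]
    if len(q): print("%.3f n%d w%.3f mid%.4f zmax%.4f"%(a+.002,len(q),np.ptp(q[:,0]),(q[:,0].min()+q[:,0].max())/2,q[:,2].max()))
g=t&(z>0); 
for xx in (.62,.66,.70,.74):
    q=c[g&(abs(x-xx)<.006)][:,1]; print("cab y",xx,q.min().round(4),q.max().round(4))
E
python3 m2.py
```

```text
front x=0.5896+0.0644*y deg 3.68 res 0.0004
back x=0.7722+0.0627*y deg 3.59 res 0.0016
handle y range 0.09202397488272313 0.180764003264892
barfront x=0.5428+0.0662*y deg 3.79 res 0.0008
sleeve x=0.6673+0.0000*y deg 0.0 res 0.0004
-0.019 n12 w0.021 mid0.6635 zmax0.2388
-0.015 n28 w0.025 mid0.6644 zmax0.2391
-0.011 n29 w0.025 mid0.6643 zmax0.2381
-0.007 n30 w0.024 mid0.6651 zmax0.2387
-0.003 n30 w0.024 mid0.6648 zmax0.2383
0.001 n32 w0.025 mid0.6652 zmax0.2387
0.005 n29 w0.023 mid0.6659 zmax0.2375
0.009 n22 w0.020 mid0.6663 zmax0.2347
0.013 n18 w0.017 mid0.6662 zmax0.2336
0.017 n16 w0.014 mid0.6669 zmax0.2322
0.021 n15 w0.015 mid0.6670 zmax0.2320
0.025 n18 w0.014 mid0.6674 zmax0.2314
0.029 n12 w0.020 mid0.6709 zmax0.2316
0.033 n35 w0.030 mid0.6677 zmax0.2406
0.037 n28 w0.026 mid0.6668 zmax0.2380
0.041 n30 w0.024 mid0.6674 zmax0.2390
0.045 n32 w0.024 mid0.6670 zmax0.2376
0.049 n28 w0.022 mid0.6683 zmax0.2381
0.053 n29 w0.027 mid0.6689 zmax0.2381
0.057 n28 w0.027 mid0.6688 zmax0.2402
0.061 n26 w0.022 mid0.6685 zmax0.2389
0.065 n22 w0.025 mid0.6675 zmax0.2370
0.069 n19 w0.018 mid0.6705 zmax0.2352
0.073 n24 w0.017 mid0.6701 zmax0.2344
0.077 n1 w0.000 mid0.6686 zmax0.2299
cab y 0.62 -0.0312 0.2059
cab y 0.66 -0.0349 0.2053
cab y 0.7 -0.0371 0.2029
cab y 0.74 -0.0387 0.1984
```

```bash
cat > g.py <<'E'
# usage: g.py x y z psi  -> what is missing, in tool axes
from h import *
if __name__=="__main__":
    s=manip.sense(); M=R.from_rotvec(s["ee_rot"]).as_matrix(); a=list(map(float,sys.argv[1:5]))
    psi=np.arctan2(M[1,0],M[0,0]); d=np.array(a[:3])-s["tcp_pos"]
    print("t %.2f tcp %s psi %.3f | in tool now %s turn %.3f | after turn"%(s["clock"],np.round(s["tcp_pos"],4),psi,(M.T@d).round(4),-(a[3]-psi)),
     np.round([np.cos(a[3])*d[0]+np.sin(a[3])*d[1],np.sin(a[3])*d[0]-np.cos(a[3])*d[1],-d[2]],4),"F",np.round(s["contact_force"],1),"g %.3f %.1f"%(s["grip_width"],s["grip_force"]),"j6 %.2f"%s["joints"][5])
E
python3 - <<'E'
from h import *
c=cloud(grab("top"));
m=(c[...,1]<-.05)&(c[...,1]>-.5)&(c[...,0]>.2)&(c[...,0]<.8); print("max z right side",np.percentile(c[m][:,2],[50,99,100]))
E
python3 -m handwheel '1,0,0,-0.0125,-0.12;1,0,0,-0.0125,-0.12;1,0,0,-0.0125,-0.12;1,0,0,-0.0125,-0.12;1,0,0,-0.0125,-0.12;1,0,0,-0.0125,-0.12;1,0,0,-0.0125,-0.12;1,0,0,-0.0125,-0.12' 60
python3 -m handwheel '1,0,0,0,-0.12'
python3 g.py .668 .0485 .29 1.507
```

```text
max z right side [-0.2564312   0.00255146  0.00598691]
clock: 0.92
tcp_pos: [0.238, -0.5233, 0.3317]
ee_rot: [-2.41, -2.015, -0.0]
contact_force: [-0.5, 0.0, -0.9]
grip_width: 0.997
grip_force: 0.0
clock: 1.0
tcp_pos: [0.2384, -0.5247, 0.3346]
ee_rot: [2.282, 2.153, -0.004]
contact_force: [-0.0, -0.4, -0.4]
grip_width: 1.002
grip_force: 0.0
t 1.00 tcp [ 0.2384 -0.5247  0.3346] psi 1.513 | in tool now [0.5974 0.3956 0.0422] turn 0.006 | after turn [0.5994 0.3922 0.0446] F [-0.  -0.4 -0.4] g 1.002 0.0 j6 -1.24
```

```bash

python3 -m handwheel '0.7,0.024,0.0157,0,0;0.7,0.024,0.0157,0,0;0.7,0.024,0.0157,0,0;0.7,0.024,0.0157,0,0;0.7,0.024,0.0157,0,0;0.7,0.024,0.0157,0,0;0.7,0.024,0.0157,0,0;0.7,0.024,0.0157,0,0' >/dev/null
python3 -m handwheel '0.7,0.024,0.0157,0,0;0.7,0.024,0.0157,0,0;0.7,0.024,0.0157,0,0;0.7,0.024,0.0157,0,0;0.7,0.024,0.0157,0,0;0.7,0.024,0.0157,0,0;0.7,0.024,0.0157,0,0;0.7,0.024,0.0157,0,0' >/dev/null
python3 -m handwheel '0.7,0.024,0.0157,0,0;0.7,0.024,0.0157,0,0;0.7,0.024,0.0157,0,0;0.7,0.024,0.0157,0,0;0.7,0.024,0.0157,0,0;0.7,0.024,0.0157,0,0;0.7,0.024,0.0157,0,0;0.7,0,0,0,0' >/dev/null
python3 g.py .668 .0485 .203 1.507
```

```text
t 3.00 tcp [0.6355 0.0088 0.3303] psi 1.512 | in tool now [0.0413 0.0301 0.1274] turn 0.005 | after turn [0.0417 0.0299 0.1273] F [-0.8  0.4 -1.1] g 0.699 0.0 j6 -0.06
```

```bash

python3 -m handwheel '0.7,0.0208,0.0152,0,0;0.7,0.0208,0.0152,0,0;0.7,0,0,0.025,0.004;0.7,0,0,0.025,0;0.7,0,0,0.025,0;0.7,0,0,0.025,0;0.7,0,0,0.015,0;0.7,0,0,0,0' >/dev/null
python3 g.py .668 .0485 .203 1.507
python3 - <<'E'
from h import *
d=grab("scene"); save(d,"sl.png",(260,110,420,230),5)
E
```

```text
t 3.67 tcp [0.6632 0.0437 0.2105] psi 1.502 | in tool now [0.0052 0.0045 0.0074] turn -0.005 | after turn [0.0051 0.0044 0.0075] F [-0.1 -0.2  0.1] g 0.708 0.0 j6 0.00
```

View pics/sl.png

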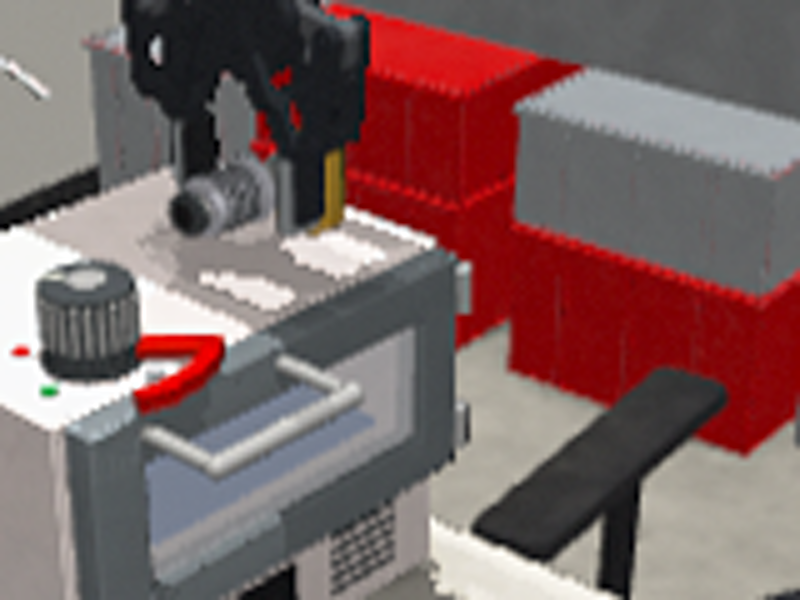

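The fingers straddle the sleeve at crop px (230,195), one in front and one behind, clear of the brass block. I close in, grip and pull.

```bash

python3 -m handwheel '0.7,0.005,0.0044,0.007,0;0.7,0,0,0,0;0.2,0,0,0,0;0.2,0,0,0,0;0.2,0,0,0,0;0.2,0,0,0,0;0.2,0,0,0,0;0.2,0,0,0,0' 60 
python3 g.py .668 .0485 .203 1.507
```

```text
clock: 4.38
tcp_pos: [0.671, 0.0487, 0.211]
ee_rot: [-2.295, -2.145, 0.0]
contact_force: [-5.0, 1.6, 5.6]
grip_width: 0.306
grip_force: 60.1
t 4.38 tcp [0.671  0.0487 0.211 ] psi 1.503 | in tool now [-0.0004 -0.0029  0.008 ] turn -0.004 | after turn [-0.0004 -0.0029  0.008 ] F [-5.   1.6  5.6] g 0.306 60.1 j6 0.01
```

```bash

python3 -m handwheel '0.2,-0.004,0,0,0;0.2,-0.004,0,0,0;0.2,-0.004,0,0,0;0.2,-0.002,0,0,0;0.2,0,0,0,0;0.2,0,0,0,0'
python3 - <<'E'
from h import *
d=grab("top"); save(d,"sl2.png",(330,90,420,150),6); d=grab("scene"); save(d,"sl3.png",(260,110,380,200),6)
E
```

```text
clock: 4.88
tcp_pos: [0.6703, 0.0376, 0.211]
ee_rot: [-2.292, -2.144, -0.006]
contact_force: [-4.4, 7.4, 6.0]
grip_width: 0.308
grip_force: 60.3
```

View pics/sl3.png

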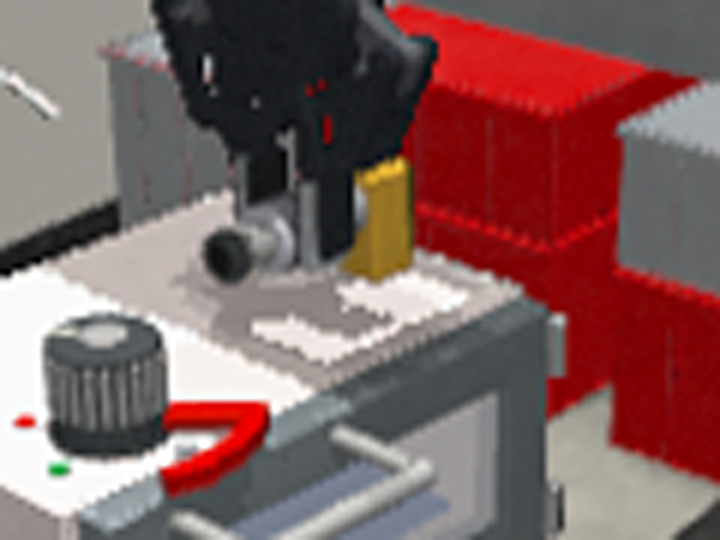

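The sleeve has been drawn back, exposing the nose at crop px (250,255), but by only about 11 mm. I pull on until the force shows the stop.

```bash

python3 -m handwheel '0.2,-0.003,0,0,0;0.2,0,0,0,0;0.2,0,0,0,0;0.2,0,0,0,0' |grep -E "tcp|contact"
python3 -m handwheel '0.2,-0.003,0,0,0;0.2,0,0,0,0;0.2,0,0,0,0;0.2,0,0,0,0'|grep -E "tcp|contact"
```

```text
tcp_pos: [0.6702, 0.0367, 0.211]
contact_force: [-2.2, 10.0, 5.3]
tcp_pos: [0.6702, 0.0366, 0.211]
contact_force: [-0.4, 17.0, 5.2]
```

The stop is reached: 12.1 mm of travel, with the force up to 17 N. I let it snap.

```bash

python3 -m handwheel '0.8,0,0,0,0;0.8,0,0,0,0;0.8,0,0,0,0;0.8,0,0,0,0;0.8,0,0,0,0'|grep -E "tcp|contact|width"
python3 -m handwheel '0.7,0,0,-0.025,0;0.7,0,0,-0.025,0;0.7,0,0,-0.025,0;0.7,0,0,-0.02,0;0.7,0,0,0,0'|grep -E "tcp|contact|width"
python3 g.py .649 .155 .209 1.507
python3 - <<'E'
from h import *
c=cloud(grab("scene"))
d=grab("scene"); save(d,"sl4.png",(260,110,380,200),5)
E
```

```text
tcp_pos: [0.6703, 0.0279, 0.2094]
contact_force: [-0.8, 1.5, 0.5]
grip_width: 0.804
tcp_pos: [0.6728, 0.0277, 0.3111]
contact_force: [0.6, 1.1, 0.9]
grip_width: 0.696
t 6.48 tcp [0.6728 0.0277 0.3111] psi 1.502 | in tool now [ 0.1254 -0.0337  0.1016] turn -0.005 | after turn [ 0.1255 -0.0319  0.1021] F [0.6 1.1 0.9] g 0.696 0.0 j6 -0.02
```

View pics/sl4.png

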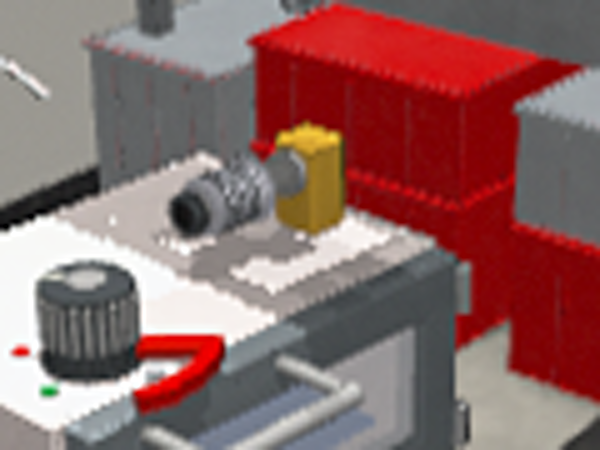

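The sleeve is forward again at crop px (225,200) with its neck showing behind it. Next is the collar.

```bash

python3 -m handwheel '0.75,0.025,-0.0064,0,0;0.75,0.025,-0.0064,0,0;0.75,0.025,-0.0064,0,0;0.75,0.025,-0.0064,0,0;0.75,0.0255,-0.0063,0,0;0.75,0,0,0,0;0.75,0,0,0,0'|grep -E "tcp|contact|width"
python3 g.py .649 .155 .209 1.507
python3 -m handwheel '0.75,0,0,0.02,0;0.75,0,0,0.02,0;0.75,0,0,0.02,0;0.75,0,0,0.01,0;0.75,0,0,0,0;0.75,0,0,0,0'|grep -E "tcp|contact|width"
python3 g.py .649 .155 .206 1.507
```

```text
tcp_pos: [0.6455, 0.1571, 0.3017]
contact_force: [0.3, -1.0, 0.3]
grip_width: 0.752
t 7.17 tcp [0.6455 0.1571 0.3017] psi 1.505 | in tool now [-0.0018  0.004   0.0927] turn -0.002 | after turn [-0.0019  0.0036  0.0927] F [ 0.3 -1.   0.3] g 0.752 0.0 j6 0.17
tcp_pos: [0.6464, 0.155, 0.2331]
contact_force: [0.6, -0.5, -0.0]
grip_width: 0.749
t 7.67 tcp [0.6464 0.155  0.2331] psi 1.502 | in tool now [0.0002 0.0027 0.0271] turn -0.005 | after turn [0.0001 0.0026 0.0271] F [ 0.6 -0.5 -0. ] g 0.749 0.0 j6 0.17
```

```bash

python3 -m handwheel '0.75,0,0.0026,0.012,0;0.75,0,0,0.012,0;0.75,0,0,0,0;0.75,0,0,0,0'|grep -E "tcp|contact|width"
python3 g.py .649 .155 .206 1.507
```

```text
tcp_pos: [0.6487, 0.1557, 0.209]
contact_force: [-0.3, 0.3, 1.2]
grip_width: 0.754
t 8.00 tcp [0.6487 0.1557 0.209 ] psi 1.503 | in tool now [-0.0007  0.0004  0.003 ] turn -0.004 | after turn [-0.0007  0.0004  0.003 ] F [-0.3  0.3  1.2] g 0.754 0.0 j6 0.17
```

```bash

python3 -m handwheel '0.3,0,0,0,0;0.3,0,0,0,0;0.3,0,0,0,0;0.3,0,0,0,0;0.3,0,0,0,0;0.3,0,0,0,0' 50|grep -E "tcp|contact|width|force"
python3 -m handwheel '0.3,0,0,0,-0.12;0.3,0,0,0,-0.12;0.3,0,0,0,-0.12;0.3,0,0,0,-0.12;0.3,0,0,0,-0.12;0.3,0,0,0,-0.12;0.3,0,0,0,-0.12;0.3,0,0,0,-0.12'|grep -E "tcp|contact|width|force"
python3 -m handwheel '0.3,0,0,0,-0.12;0.3,0,0,0,-0.12;0.3,0,0,0,-0.12;0.3,0,0,0,0;0.3,0,0,0,0'|grep -E "tcp|contact|width|force"
python3 g.py .649 .155 .206 2.807; python3 -c "
from h import *;print(manip.sense()['wrist_torque'])"
```

```text
tcp_pos: [0.6514, 0.1558, 0.2118]
contact_force: [5.1, 0.5, 0.1]
grip_width: 0.47
grip_force: 51.2
tcp_pos: [0.6534, 0.1566, 0.2118]
contact_force: [10.8, 3.6, -4.4]
grip_width: 0.471
grip_force: 51.0
tcp_pos: [0.6519, 0.1581, 0.2119]
contact_force: [6.9, 4.7, -0.1]
grip_width: 0.467
grip_force: 50.9
t 9.58 tcp [0.6519 0.1581 0.2119] psi 2.824 | in tool now [ 0.0018 -0.0039  0.0059] turn 0.017 | after turn [ 0.0017 -0.0039  0.0059] F [ 6.9  4.7 -0.1] g 0.467 50.9 j6 -1.15
[ 0.94095858 -0.97576654  0.06828643]
```

```bash

python3 -m handwheel '0.8,0,0,0,0;0.8,0,0,0,0;0.8,0,0,0,0;0.8,0,0,-0.025,0;0.8,0,0,-0.025,0;0.8,0,0,-0.025,0.05;0.8,0,0,-0.02,0.1;0.8,0,0,0,0.1'|grep -E "tcp|contact|width"
python3 -m handwheel '0.4,-0.02,0.02,0,0.12;0.4,0,0,0,0.12;0.4,0,0,0,0.12;0.4,0,0,0,0.12;0.4,0,0,0,0.12;0.4,0,0,0,0.12;0.4,0,0,0,0.12;0.4,0,0,0,0.12'|grep -E "tcp|contact|width"
python3 -m handwheel '0.4,0,-0.03,0,0.1;0.4,0,-0.03,0,0;0.4,0,-0.03,0,0;0.4,0,0,0,0'|grep -E "tcp|contact|width"
python3 g.py .5566 .1364 .161 1.507
python3 - <<'E'
from h import *
d=grab("scene"); save(d,"col.png",(200,110,400,260),4)
E
```

```text
tcp_pos: [0.6515, 0.1559, 0.3121]
contact_force: [1.3, 0.3, 1.0]
grip_width: 0.8
tcp_pos: [0.6765, 0.1616, 0.3051]
contact_force: [0.1, -0.0, 0.5]
grip_width: 0.401
tcp_pos: [0.5809, 0.1646, 0.3038]
contact_force: [0.3, -0.5, -0.9]
grip_width: 0.4
t 11.25 tcp [0.5809 0.1646 0.3038] psi 1.514 | in tool now [-0.0294 -0.0216  0.143 ] turn 0.007 | after turn [-0.0296 -0.0225  0.1428] F [ 0.3 -0.5 -0.9] g 0.400 0.0 j6 0.19
```

View pics/col.png

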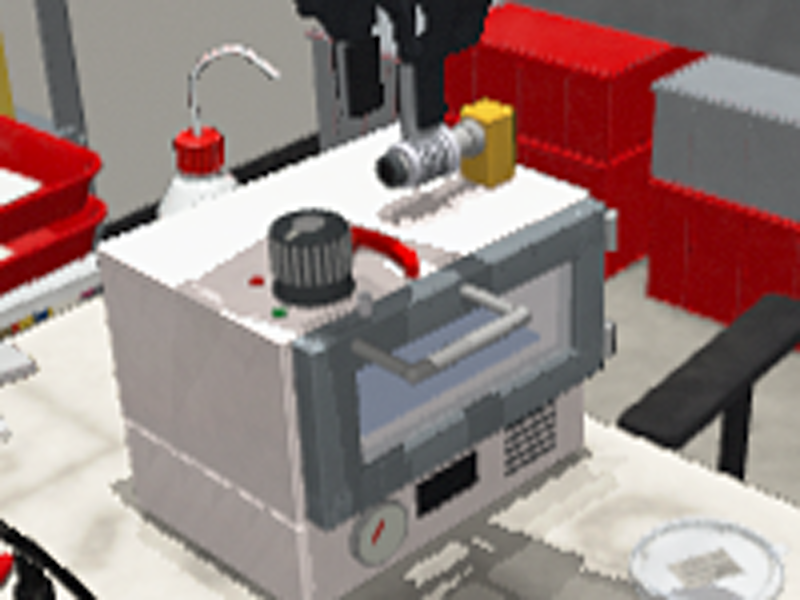

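The collar is on the green side: the hook is swung back to crop px (390,250) and the pin at (367,303) is free. Next is the handle bar at (470,340).

```bash

python3 -m handwheel '0.4,-0.0148,-0.0112,0,0;0.4,-0.0148,-0.0112,0,0;0.4,0,0,0.03,0;0.4,0,0,0.03,0;0.4,0,0,0.02,0;0.4,0,0,0,0;0.4,0,0,0,0'|grep -E "tcp|contact|width"
python3 g.py .5566 .1364 .161 1.507
```

```text
tcp_pos: [0.563, 0.1355, 0.2244]
contact_force: [0.0, 0.5, 0.6]
grip_width: 0.402
t 11.88 tcp [0.563  0.1355 0.2244] psi 1.512 | in tool now [ 0.0005 -0.0063  0.0634] turn 0.005 | after turn [ 0.0005 -0.0064  0.0634] F [0.  0.5 0.6] g 0.402 0.0 j6 0.15
```

```bash

python3 -m handwheel '0.4,0,-0.0064,0,0;0.4,0,0,0.02,0;0.4,0,0,0.02,0;0.4,0,0,0.02,0;0.4,0,0,0,0;0.4,0,0,0,0'|grep -E "tcp|contact|width"
python3 g.py .5566 .1364 .161 1.507
python3 -m handwheel '0,0,0,0,0;0,0,0,0,0;0,0,0,0,0;0,0,0,0,0;0,0,0,0,0;0,0,0,0,0' 50|grep -E "tcp|contact|width|force"
python3 g.py .5566 .1364 .161 1.507
```

```text
tcp_pos: [0.5569, 0.1364, 0.1663]
contact_force: [0.6, -0.1, -0.2]
grip_width: 0.401
t 12.38 tcp [0.5569 0.1364 0.1663] psi 1.513 | in tool now [ 0.     -0.0003  0.0053] turn 0.006 | after turn [-0.     -0.0003  0.0053] F [ 0.6 -0.1 -0.2] g 0.401 0.0 j6 0.15
tcp_pos: [0.5582, 0.1365, 0.1681]
contact_force: [-1.3, -0.2, 6.8]
grip_width: 0.092
grip_force: 49.0
t 12.88 tcp [0.5582 0.1365 0.1681] psi 1.513 | in tool now [-0.0002 -0.0016  0.0071] turn 0.006 | after turn [-0.0002 -0.0016  0.0071] F [-1.3 -0.2  6.8] g 0.092 49.0 j6 0.15
```

```bash

python3 -m handwheel '0,-0.0059,-0.0157,0,-0.1;0,-0.0059,-0.0157,0,-0.1;0,-0.0059,-0.0157,0,-0.1;0,-0.0059,-0.0157,0,-0.1;0,0,0,0,0'|grep -E "tcp|contact|width|force"
cat > door.py <<'E'
from h import *
s=manip.sense(); hx,hy=.5972,-.0266
r=s["tcp_pos"][:2]-np.array([hx,hy]); th=np.arctan2(r[1],r[0])-np.arctan2(.16,-.051)+.064
M=R.from_rotvec(s["ee_rot"]).as_matrix(); psi=np.arctan2(M[1,0],M[0,0])%(2*np.pi)
print("bar radius %.4f (0.168) door angle by position %.3f by yaw %.3f"%(np.hypot(*r),th%(2*np.pi),psi-1.507))
E
python3 door.py
```

```text
tcp_pos: [0.4969, 0.1062, 0.1681]
contact_force: [-0.1, -0.6, 4.9]
grip_width: 0.095
grip_force: 50.4
bar radius 0.1664 (0.168) door angle by position 0.402 by yaw 0.409
```

```bash

python3 -m handwheel '0,-0.0059,-0.0157,0,-0.1;0,-0.0059,-0.0157,0,-0.1;0,-0.0059,-0.0157,0,-0.1;0,-0.0059,-0.0157,0,-0.1;0,-0.0059,-0.0157,0,-0.1;0,-0.0059,-0.0157,0,-0.1;0,0,0,0,0'|grep -E "tcp|contact|width|force"
python3 door.py
python3 -m handwheel '0,-0.0059,-0.0157,0,-0.1;0,-0.0059,-0.0157,0,-0.1;0,-0.0059,-0.0157,0,-0.1;0,-0.0059,-0.0157,0,-0.1;0,-0.0059,-0.0157,0,-0.1;0,-0.0059,-0.0157,0,-0.1;0,0,0,0,0;0,0,0,0,0'|grep -E "tcp|contact|width|force"
python3 door.py
```

```text
tcp_pos: [0.441, 0.0243, 0.168]
contact_force: [1.3, 2.3, 6.1]
grip_width: 0.097
grip_force: 51.3
bar radius 0.1643 (0.168) door angle by position 1.011 by yaw 1.007
tcp_pos: [0.4415, -0.0736, 0.168]
contact_force: [6.3, 3.9, 3.8]
grip_width: 0.094
grip_force: 51.1
bar radius 0.1627 (0.168) door angle by position 1.619 by yaw 1.604
```

```bash

python3 -m handwheel '0.4,0,0,0,0;0.4,0,0,0,0;0.4,0,0,0,0;0.4,0,0,-0.03,0;0.4,0,0,-0.03,0;0.4,0,0,-0.03,0;0.4,0,0,-0.03,0.05;0.4,0,0,-0.02,0.1'|grep -E "tcp|contact|width"
python3 -m handwheel '0.6,0,0,0,0.12;0.6,0,0,0,0.12;0.6,0,0,0,0.12;0.6,0,0,0,0.12;0.6,0,0,0,0.12;0.6,0,0,0,0.12;0.6,0,0,0,0.12;0.6,0,0,0,0.12'|grep -E "tcp"
python3 -m handwheel '0.6,0,0,0,0.12;0.6,0,0,0,0.12;0.6,0,0,0,0.12;0.6,0,0,0,0.05;0.6,0,0,0,0'|grep -E "tcp|contact|width"
python3 g.py .44 -.12 .3 1.594
cat > m3.py <<'E'
from h import *
d=grab("top"); c=cloud(d); im=d["image"]; z=c[...,2]
hsv=cv2.cvtColor(im,cv2.COLOR_RGB2HSV); H,S=hsv[...,0],hsv[...,1]
blue=(H>100)&(H<125)&(S>110)
def rep(n,m):
    q=c[m][:,:2].astype(np.float32)
    if len(q)<5: print(n,"few",len(q));return
    r=cv2.minAreaRect(q); print(n,len(q),np.round(r[0],4),np.round(r[1],4),round(r[2],2),"z",np.round(np.median(c[m][:,2]),4))
X,Y=c[...,0],c[...,1]
rep("rack",blue&(abs(z-.026)<.006)&(X>.3)&(X<.8)&(Y>.15)&(Y<.5))
rep("balcony rim",blue&(abs(z-.138)<.006)&(X>.35)&(X<.65)&(Y>-.1)&(Y<.15))
rep("balcony floor",blue&(abs(z-.112)<.007)&(X>.35)&(X<.65)&(Y>-.1)&(Y<.15))
m=((z>.045)&(z<.075)&(X>.46)&(X<.57)&(Y>.22)&(Y<.44)).astype(np.uint8)
n,l,st,ce=cv2.connectedComponentsWithStats(m)
for i in range(1,n):
    if st[i,4]>15: rep("vial %s"%im[l==i].mean(0).round(),(l==i)&(z>.058))
dm=(abs(z-.19)<.005)&(X>.33)&(X<.60)&(Y>-.07)&(Y<.03); rep("door top",dm)
if len(sys.argv)>1: save(d,sys.argv[1],(190,90,420,290),3)
E
python3 m3.py bal.png
```

```text
tcp_pos: [0.4376, -0.0729, 0.3082]
contact_force: [0.8, -1.0, 0.2]
grip_width: 0.405
tcp_pos: [0.4366, -0.0725, 0.3048]
tcp_pos: [0.4367, -0.0725, 0.3049]
contact_force: [-0.2, -0.2, -0.4]
grip_width: 0.597
t 16.30 tcp [ 0.4367 -0.0725  0.3049] psi 1.592 | in tool now [-0.0475  0.0023  0.0049] turn -0.002 | after turn [-0.0475  0.0022  0.0049] F [-0.2 -0.2 -0.4] g 0.597 0.0 j6 -0.38
rack 790 [0.5122 0.3247] [0.0443 0.1486] 1.77 z 0.0264
balcony rim 536 [0.4866 0.044 ] [0.0335 0.1419] 89.27 z 0.1383
balcony floor 1717 [0.4858 0.0223] [0.0752 0.142 ] 88.93 z 0.1127
vial [167. 169. 173.] 42 [0.513  0.3055] [0.0147 0.0143] 45.02 z 0.0646
vial [171. 173. 178.] 42 [0.5133 0.2693] [0.0138 0.0141] 89.53 z 0.0651
vial [149.  76.  76.] 46 [0.5111 0.3793] [0.0158 0.0138] 88.65 z 0.0643
door top 1124 [ 0.4822 -0.0431] [0.0549 0.2299] 89.41 z 0.1903
```

View pics/bal.png

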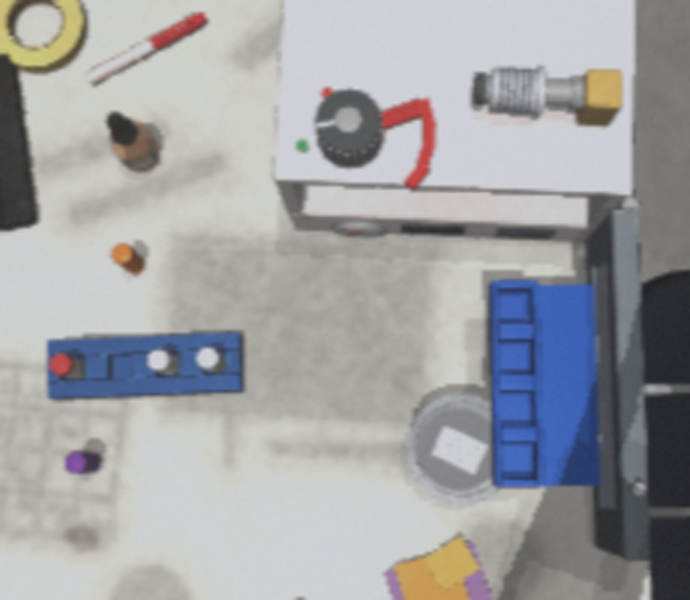

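The top view shows the door open about 93°, with the balcony at crop px (515,385) and four clear cells. The rack is unmoved, with its vials at (61,365), (159,360) and (208,357), and the collar line is on the green side. I pick the nearest white vial first.

```bash
python3 g.py .5133 .2693 .10 1.594
python3 -m handwheel '0.5,0.034,0.0085,0,0;0.5,0.034,0.0085,0,0;0.5,0.034,0.0085,0,0;0.5,0.034,0.0085,0,0;0.5,0.034,0.0085,0,0;0.5,0.034,0.0085,0,0;0.5,0.034,0.0085,0,0;0.5,0.034,0.0085,0,0'|grep tcp
python3 -m handwheel '0.5,0.034,0.0085,0.03,0;0.5,0.034,0.0085,0.03,0;0.5,0,0,0.03,0;0.5,0,0,0.03,0;0.5,0,0,0.03,0;0.5,0,0,0.03,0;0.5,0,0,0.02,0;0.5,0,0,0,0'|grep tcp
python3 g.py .5133 .2693 .04 1.594; python3 m3.py|grep -v bal
```

```text
t 16.35 tcp [ 0.4367 -0.0726  0.3049] psi 1.594 | in tool now [0.34   0.0847 0.2049] turn 0.000 | after turn [0.34   0.0845 0.2049] F [ 0.2 -0.  -0.4] g 0.597 0.0 j6 -0.38
tcp_pos: [0.499, 0.2025, 0.3051]
tcp_pos: [0.5085, 0.2609, 0.1051]
t 17.68 tcp [0.5085 0.2609 0.1051] psi 1.594 | in tool now [0.0085 0.0058 0.065 ] turn 0.000 | after turn [0.0083 0.005  0.0651] F [-0.6 -0.2 -0.3] g 0.499 0.0 j6 0.30
rack 23 [0.4923 0.3438] [0.0256 0.005 ] 89.65 z 0.0262
door top 1118 [ 0.4835 -0.0428] [0.0548 0.2321] 89.55 z 0.1903
```

```bash

python3 -m handwheel '0.5,0.0083,0.005,0,0;0.5,0,0,0,0;0.5,0,0,0.02,0;0.5,0,0,0.02,0;0.5,0,0,0.02,0;0.5,0,0,0,0;0.5,0,0,0,0'|grep -E "tcp|contact"
python3 g.py .5133 .2693 .04 1.594
```

```text
tcp_pos: [0.5184, 0.2712, 0.0519]
contact_force: [-0.0, 0.1, 0.1]
t 18.32 tcp [0.5184 0.2712 0.0519] psi 1.593 | in tool now [-0.0018 -0.0052  0.0119] turn -0.001 | after turn [-0.0018 -0.0052  0.0119] F [-0.   0.1  0.1] g 0.500 0.0 j6 0.31
```

```bash

python3 -m handwheel '0.5,-0.0018,-0.0052,0.012,0;0.5,0,0,0,0;0.5,0,0,0,0'|grep -E "tcp|contact"
python3 g.py .5133 .2693 .04 1.594
python3 -m handwheel '0,0,0,0,0;0,0,0,0,0;0,0,0,0,0;0,0,0,0,0;0,0,0,0,0;0,0,0,0,0' 25|grep -E "tcp|contact|width|force"
python3 g.py .5133 .2693 .04 1.594
```

```text
tcp_pos: [0.5137, 0.2694, 0.0408]
contact_force: [0.2, -0.1, 0.4]
t 18.57 tcp [0.5137 0.2694 0.0408] psi 1.593 | in tool now [-0.0001 -0.0004  0.0008] turn -0.001 | after turn [-0.0001 -0.0004  0.0008] F [ 0.2 -0.1  0.4] g 0.500 0.0 j6 0.31
tcp_pos: [0.5141, 0.2694, 0.0405]
contact_force: [-0.4, -0.5, 5.0]
grip_width: 0.187
grip_force: 25.8
t 19.07 tcp [0.5141 0.2694 0.0405] psi 1.593 | in tool now [-0.0001 -0.0008  0.0005] turn -0.001 | after turn [-0.0001 -0.0008  0.0005] F [-0.4 -0.5  5. ] g 0.187 25.8 j6 0.31
```

```bash

python3 -m handwheel '0,0,0,-0.02,0;0,0,0,-0.02,0;0,0,0,-0.02,0;0,0,0,-0.025,-0.12;0,0,0,-0.025,-0.12;0,0,0,-0.025,-0.12;0,0,0,-0.025,-0.12;0,0,0,-0.025,-0.12'|grep -E "tcp|width|force"
python3 -m handwheel '0,0,0,-0.01,-0.12;0,0,0,0,-0.12;0,0,0,0,-0.12;0,0,0,0,-0.12;0,0,0,0,-0.12;0,0,0,0,-0.12;0,0,0,0,-0.12;0,0,0,0,-0.095'|grep -E "tcp|width"
python3 g.py .5046 .0438 .145 3.128; python3 m3.py
```

```text
tcp_pos: [0.5122, 0.2687, 0.2248]
contact_force: [-0.1, 0.3, 0.1]
grip_width: 0.185
grip_force: 25.3
tcp_pos: [0.5123, 0.2688, 0.2334]
grip_width: 0.183
t 20.40 tcp [0.5123 0.2688 0.2334] psi 3.133 | in tool now [ 0.0057 -0.225   0.0885] turn 0.005 | after turn [ 0.0047 -0.225   0.0884] F [-0.7  1.3  0.5] g 0.183 25.3 j6 -1.23
rack 129 [0.5031 0.3225] [0.0225 0.1492] 5.4 z 0.0265
balcony rim 533 [0.4866 0.044 ] [0.0333 0.1419] 89.46 z 0.1385
balcony floor 1722 [0.4857 0.022 ] [0.0764 0.1422] 89.24 z 0.1128
door top 1113 [ 0.4824 -0.042 ] [0.0529 0.2301] 89.4 z 0.1904
```

```bash

python3 -m handwheel '0,0.0006,-0.028,0,0;0,0.0006,-0.028,0,0;0,0.0006,-0.028,0,0;0,0.0006,-0.028,0,0;0,0.0006,-0.028,0,0;0,0.0006,-0.028,0,0;0,0.0006,-0.028,0,0;0,0.0006,-0.028,0,0'|grep -E "tcp"
python3 -m handwheel '0,0,0,0,0;0,0,0,0,0;0,0,0,0.02,0'|grep -E "tcp|width"
python3 g.py .5046 .0438 .145 3.128
```

```text
tcp_pos: [0.5043, 0.0438, 0.2338]
tcp_pos: [0.508, 0.045, 0.2179]
grip_width: 0.184
t 21.37 tcp [0.508  0.045  0.2179] psi 3.126 | in tool now [ 0.004  -0.0012  0.0729] turn -0.002 | after turn [ 0.0034 -0.0012  0.0729] F [ 1.3 -0.6  0.4] g 0.184 25.3 j6 -1.64
```

```bash

python3 -m handwheel '0,0.0034,-0.0012,0.02,0;0,0,0,0.02,0;0,0,0,0.01,0;0,0,0,0,0;0,0,0,0,0'|grep -E "tcp|width|contact"
python3 g.py .5046 .0438 .145 3.128
```

```text
tcp_pos: [0.5026, 0.0448, 0.1648]
contact_force: [1.7, 0.3, 2.0]
grip_width: 0.187
t 21.78 tcp [0.5026 0.0448 0.1648] psi 3.128 | in tool now [-0.002  -0.001   0.0198] turn 0.000 | after turn [-0.002  -0.001   0.0198] F [1.7 0.3 2. ] g 0.187 29.0 j6 -1.64
```

```bash

python3 -m handwheel '0,-0.002,-0.001,0.008,0;0,0,0,0.008,0;0,0,0,0,0;0,0,0,0,0'|grep -E "tcp|width|contact|force"
python3 g.py .5046 .0438 .145 3.128
```

```text
tcp_pos: [0.5099, 0.0426, 0.1534]
contact_force: [5.1, -2.1, 13.2]
grip_width: 0.184
grip_force: 37.4
t 22.12 tcp [0.5099 0.0426 0.1534] psi 3.128 | in tool now [0.0055 0.0012 0.0083] turn 0.000 | after turn [0.0054 0.0012 0.0084] F [ 5.1 -2.1 13.2] g 0.184 37.4 j6 -1.64
```

```bash

python3 -m handwheel '0,0,0,-0.015,0;0,0,0,-0.01,0;0,0,0,0,0;0,0,0,0,0;0,0,0,0,0'|grep -E "tcp|width|contact|force"
python3 -m handwheel '0,0,0,0,0;0,0,0,0,0;0,0,0,0,0'|grep -E "tcp|contact"
python3 - <<'E'
from h import *
d=grab("scene"); save(d,"pl.png",(300,140,460,260),5)
E
```

```text
tcp_pos: [0.5027, 0.0432, 0.1721]
contact_force: [0.4, 0.1, -0.9]
grip_width: 0.189
grip_force: 35.9
tcp_pos: [0.5029, 0.0429, 0.1723]
contact_force: [-0.8, 1.0, 0.2]
```

View pics/pl.png

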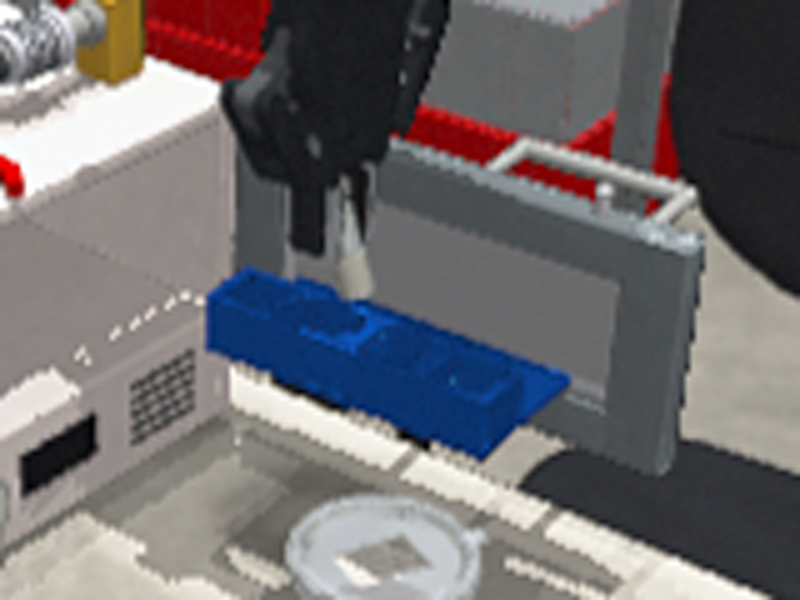

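The vial's bottom, at crop (357,297), sits beside the door-side wall of cell 2 and the vial looks tilted in the grip. I measure its axis.

```bash
cat > ax.py <<'E'
from h import *
d=grab("scene"); c=cloud(d); im=d["image"]; hsv=cv2.cvtColor(im,cv2.COLOR_RGB2HSV)
t=manip.sense()["tcp_pos"]
X,Y,Z=c[...,0],c[...,1],c[...,2]
m=(abs(X-t[0])<.02)&(abs(Y-t[1])<.02)&(Z>t[2]-.04)&(Z<t[2]+.03)&~((hsv[...,0]>100)&(hsv[...,0]<125)&(hsv[...,1]>120))&(im.sum(-1)>250)&(im.sum(-1)<720)
p=c[m]; print("n",m.sum(),"tcp",t.round(4))
for a in np.arange(t[2]-.04,t[2]+.03,.006):
    q=p[(p[:,2]>=a)&(p[:,2]<a+.006)]
    if len(q)>2: print("z%.3f n%d x %.4f..%.4f y %.4f..%.4f"%(a+.003,len(q),*np.percentile(q[:,0],[5,95]),*np.percentile(q[:,1],[5,95])))
b=(hsv[...,0]>100)&(hsv[...,0]<125)&(hsv[...,1]>120)&(X>.38)&(X<.6)&(Y>0)&(Y<.1)&(abs(Z-.138)<.003)
r=cv2.minAreaRect(c[b][:,:2].astype(np.float32)); print("rim scene cam",np.round(r[0],4),np.round(r[1],4),r[2])
E
python3 ax.py
```

```text
n 161 tcp [0.5032 0.0428 0.1726]
z0.154 n4 x 0.4841..0.4913 y 0.0481..0.0512
z0.160 n16 x 0.4837..0.4951 y 0.0450..0.0541
z0.166 n26 x 0.4842..0.4963 y 0.0424..0.0537
z0.172 n26 x 0.4873..0.5090 y 0.0401..0.0609
z0.178 n25 x 0.4887..0.4964 y 0.0332..0.0604
z0.184 n24 x 0.4910..0.4953 y 0.0318..0.0605
z0.190 n17 x 0.4910..0.4960 y 0.0314..0.0598
z0.196 n14 x 0.4918..0.4982 y 0.0311..0.0603
z0.202 n9 x 0.4921..0.5012 y 0.0338..0.0600
rim scene cam [0.4855 0.0472] [0.1434 0.0357] 1.586323618888855
```

```bash

python3 -m handwheel '0,-0.004,0.001,0,0;0,-0.004,0.001,0,0;0,0,0,0,0;0,0,0,0,0;0,0,0,0.008,0;0,0,0,0.008,0;0,0,0,0,0;0,0,0,0,0'|grep -E "tcp|width|contact|force"
python3 ax.py
```

```text
tcp_pos: [0.5104, 0.0448, 0.1558]
contact_force: [0.2, 0.7, 0.3]
grip_width: 0.186
grip_force: 35.9
n 153 tcp [0.5109 0.0448 0.1564]
z0.137 n5 x 0.4935..0.4996 y 0.0523..0.0542
z0.143 n14 x 0.4911..0.5006 y 0.0434..0.0553
z0.149 n23 x 0.4919..0.5027 y 0.0449..0.0556
z0.155 n26 x 0.4947..0.5160 y 0.0382..0.0618
z0.161 n22 x 0.4954..0.5036 y 0.0329..0.0607
z0.167 n24 x 0.4976..0.5026 y 0.0334..0.0621
z0.173 n17 x 0.5000..0.5055 y 0.0420..0.0615
z0.179 n13 x 0.4988..0.5049 y 0.0347..0.0622
z0.185 n9 x 0.4997..0.5075 y 0.0288..0.0625
rim scene cam [0.4854 0.0464] [0.144  0.0349] 1.7626386880874634
```

```bash

python3 -m handwheel '0,0,0,0.006,0;0,0,0,0,0;0,0,0,0,0'|grep -E "tcp|contact"
python3 -m handwheel '0,0,0,0.006,0;0,0,0,0,0;0,0,0,0,0'|grep -E "tcp|contact"
python3 - <<'E'
from h import *
d=grab("scene"); save(d,"pl2.png",(330,150,430,230),6)
E
```

```text
tcp_pos: [0.5122, 0.0446, 0.1511]
contact_force: [2.4, -0.9, -1.6]
tcp_pos: [0.5116, 0.0447, 0.1447]
contact_force: [2.0, -0.7, -1.7]
```

View pics/pl2.png

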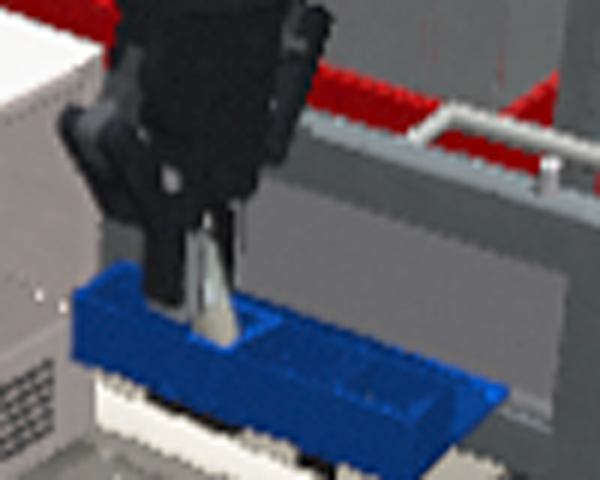

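The vial is in cell 2 at crop px (220,330), leaning. I ease the tool over to straighten it, lower it and release.

```bash

python3 -m handwheel '0,0.003,0,0,0;0,0.003,0,0,0;0,0,0,0,0;0,0,0,0,0;0,0,0,0,0'|grep -E "tcp|contact"
python3 -m handwheel '0.25,0,0,0,0;0.35,0,0,0,0;0.4,0,0,0,0;0.4,0,0,0,0;0.4,0,0,-0.02,0;0.4,0,0,-0.03,0;0.4,0,0,-0.03,0;0.4,0,0,-0.03,0'|grep -E "tcp|contact"
python3 - <<'E'
from h import *
d=grab("scene"); save(d,"pl3.png",(330,150,430,230),6)
E
```

```text
tcp_pos: [0.5082, 0.0433, 0.1462]
contact_force: [6.7, -3.5, -3.8]
tcp_pos: [0.5045, 0.0451, 0.2557]
contact_force: [-1.1, -0.3, 0.5]
```

View pics/pl3.png

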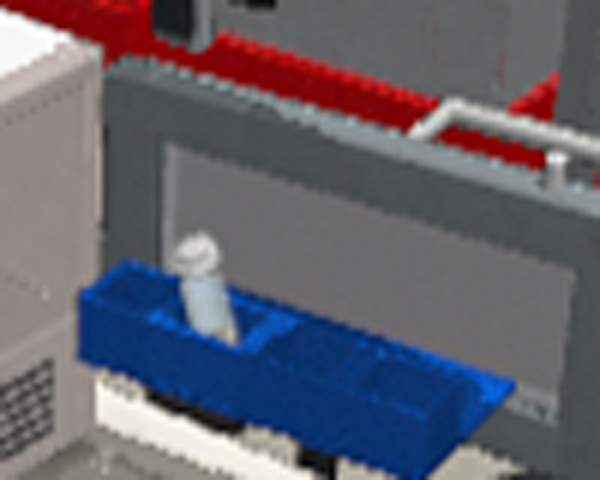

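```bash

python3 -m handwheel '0.5,0,0.03,0,0.12;0.5,0,0,0,0.12;0.5,0,0,0,0.12;0.5,0,0,0,0.12;0.5,0,0,0,0.12;0.5,0,0,0,0.12;0.5,0,0,0,0.12;0.5,0,0,0,0.12'|grep -E "tcp"
python3 -m handwheel '0.5,0,0,0,0.12;0.5,0,0,0,0.12;0.5,0,0,0,0.12;0.5,0,0,0,0.12;0.5,0,0,0,0.095;0.5,0.035,0,0,0;0.5,0.035,0,0,0;0.5,0.035,0,0,0'|grep -E "tcp"
cat > cel.py <<'E'
from h import *
# axis of the vials standing in the balcony, from both cameras; slices by height
for n in("top","scene"):
    d=grab(n); c=cloud(d); im=d["image"]; X,Y,Z=c[...,0],c[...,1],c[...,2]
    m=(X>.40)&(X<.57)&(Y>.02)&(Y<.075)&(Z>.141)&(Z<.19)
    k,l,st,ce=cv2.connectedComponentsWithStats(m.astype(np.uint8))
    for i in range(1,k):
        if st[i,4]<12: continue
        for a,b in((.141,.150),(.150,.158),(.158,.19)):
            q=c[(l==i)&(Z>=a)&(Z<b)]
            if len(q)>3: print(n,i,"z%.3f n%d x %.4f..%.4f y %.4f..%.4f zmax %.4f"%(q[:,2].mean(),len(q),q[:,0].min(),q[:,0].max(),q[:,1].min(),q[:,1].max(),q[:,2].max()))
E
python3 cel.py; python3 m3.py; python3 g.py .513 .3055 .1 1.594
```

```text
tcp_pos: [0.5053, 0.0751, 0.2546]
tcp_pos: [0.5031, 0.1806, 0.2548]
top 3 z0.145 n17 x 0.4956..0.5124 y 0.0293..0.0489 zmax 0.1491
top 3 z0.154 n16 x 0.4973..0.5054 y 0.0334..0.0479 zmax 0.1580
top 3 z0.167 n62 x 0.5007..0.5187 y 0.0345..0.0489 zmax 0.1715
scene 1 z0.146 n30 x 0.4963..0.5123 y 0.0405..0.0558 zmax 0.1496
scene 1 z0.154 n27 x 0.5011..0.5150 y 0.0438..0.0539 zmax 0.1579
scene 1 z0.164 n42 x 0.5033..0.5204 y 0.0388..0.0560 zmax 0.1684
rack 38 [0.5291 0.3899] [0.0414 0.0077] 10.43 z 0.0263
balcony rim 509 [0.4812 0.0359] [0.1426 0.0333] 3.58 z 0.1384
balcony floor 1614 [0.4828 0.0142] [0.143  0.0758] 3.46 z 0.1129
door top 1115 [ 0.483  -0.0457] [0.2298 0.0446] 3.25 z 0.1904
t 26.77 tcp [0.5027 0.1819 0.2546] psi 1.597 | in tool now [0.1233 0.0137 0.1546] turn 0.003 | after turn [0.1233 0.0132 0.1546] F [-0.7 -0.6 -0.2] g 0.503 0.0 j6 0.16
```

The top view says two things. The door has swung on about 0.07 rad, so the rim is now at (.4812,.0359). The vial in cell 2 leans about 14° along the row. I square it up by closing the flat pads along the row at cap height.

```bash

python3 g.py .4992 .0375 .20 1.631
python3 -m handwheel '0.6,-0.029,0.003,0,-0.034;0.6,-0.029,0.001,0,0;0.6,-0.029,0.001,0,0;0.6,-0.029,0.001,0,0;0.6,-0.028,0.001,0,0;0.6,0,0,0.03,0;0.6,0,0,0,0;0.6,0,0,0,0'|grep -E "tcp"
python3 g.py .4992 .0375 .143 1.631
```

```text
t 26.77 tcp [0.5027 0.1819 0.2546] psi 1.597 | in tool now [-0.1443 -0.0072  0.0546] turn -0.034 | after turn [-0.1439 -0.0122  0.0546] F [-0.7 -0.6 -0.2] g 0.503 0.0 j6 0.16
tcp_pos: [0.5156, 0.0355, 0.2232]
t 27.43 tcp [0.5156 0.0355 0.2232] psi 1.625 | in tool now [ 0.0028 -0.0158  0.0803] turn -0.006 | after turn [ 0.0029 -0.0163  0.0802] F [-0.8 -0.9  0.2] g 0.602 0.0 j6 -0.15
```

```bash

python3 -m handwheel '0.6,0.0028,-0.016,0,0;0.6,0,0,0,0;0.6,0,0,0.025,0;0.6,0,0,0.025,0;0.6,0,0,0.02,0;0.6,0,0,0,0;0.6,0,0,0,0'|grep -E "tcp|contact"
python3 g.py .4992 .0375 .143 1.631
```

```text
tcp_pos: [0.5012, 0.0387, 0.155]
contact_force: [0.0, 0.4, -0.6]
t 28.02 tcp [0.5012 0.0387 0.155 ] psi 1.628 | in tool now [-0.0011 -0.0021  0.012 ] turn -0.003 | after turn [-0.0011 -0.0021  0.012 ] F [ 0.   0.4 -0.6] g 0.601 0.0 j6 -0.15
```

```bash

python3 -m handwheel '0.6,-0.0011,-0.002,0.012,0;0.6,0,0,0,0;0.4,0,0,0,0;0.3,0,0,0,0;0.22,0,0,0,0;0.1,0,0,0,0;0.1,0,0,0,0;0.1,0,0,0,0' 20|grep -E "tcp|contact|width|force"
python3 -m handwheel '0.22,0,0,0,0;0.25,0,0,0,0;0.3,0,0,0,0;0.4,0,0,0,0;0.5,0,0,0,0;0.5,0,0,-0.02,0;0.5,0,0,-0.03,0;0.5,0,0,-0.03,0'|grep -E "tcp|contact"
python3 -m handwheel '0.5,0.025,0,-0.01,0.034;0.5,0.03,0,0,0;0.5,0.03,0,0,0;0.5,0.03,0,0,0;0.5,0.03,0,0,0'|grep tcp
python3 cel.py; python3 m3.py; python3 g.py .513 .3055 .1 1.594
```

```text
tcp_pos: [0.5007, 0.0369, 0.1445]
contact_force: [-0.0, 0.1, 5.5]
grip_width: 0.189
grip_force: 20.6
tcp_pos: [0.4983, 0.037, 0.2225]
contact_force: [-0.4, 0.3, -0.6]
tcp_pos: [0.4953, 0.1831, 0.2331]
top 11 z0.153 n6 x 0.4907..0.5014 y 0.0378..0.0476 zmax 0.1565
top 11 z0.168 n55 x 0.4904..0.5061 y 0.0330..0.0488 zmax 0.1710
scene 1 z0.146 n28 x 0.4922..0.5045 y 0.0396..0.0533 zmax 0.1498
scene 1 z0.153 n21 x 0.4931..0.5067 y 0.0395..0.0536 zmax 0.1580
scene 1 z0.164 n46 x 0.4922..0.5070 y 0.0389..0.0548 zmax 0.1672
rack 53 [0.5294 0.3884] [0.0439 0.013 ] 15.22 z 0.0266
balcony rim 555 [0.4813 0.0358] [0.1426 0.0334] 3.45 z 0.1385
balcony floor 1621 [0.4826 0.0143] [0.1433 0.0759] 3.92 z 0.1127
vial [153.  99.  96.] 21 [0.5378 0.3738] [0.0144 0.0077] 9.56 z 0.0649
door top 1112 [ 0.4833 -0.0457] [0.2304 0.0446] 3.22 z 0.1903
t 29.92 tcp [0.4951 0.1835 0.2328] psi 1.597 | in tool now [0.1215 0.0211 0.1327] turn 0.003 | after turn [0.1215 0.0208 0.1328] F [ 0.4 -0.3 -0.9] g 0.499 0.0 j6 0.17
```

The vial in cell 2 now stands upright at (.498,.041). The rack has been knocked aside, since the red vial is now at x≈.538. I find it again from the scene camera.

```bash
cat > rk.py <<'E'
from h import *
# vials in rack by scene camera: cap top = highest points; centre from the top-disc points
for n in ("scene","top"):
    d=grab(n); c=cloud(d); im=d["image"]; X,Y,Z=c[...,0],c[...,1],c[...,2]; hsv=cv2.cvtColor(im,cv2.COLOR_RGB2HSV)
    b=(hsv[...,0]>100)&(hsv[...,0]<125)&(hsv[...,1]>110)&(abs(Z-.026)<.004)&(X>.4)&(X<.65)&(Y>.15)&(Y<.5)
    if b.sum()>20:
        r=cv2.minAreaRect(c[b][:,:2].astype(np.float32)); print(n,"rack",b.sum(),np.round(r[0],4),np.round(r[1],4),round(r[2],1))
    m=(Z>.04)&(Z<.075)&(X>.45)&(X<.62)&(Y>.2)&(Y<.45)
    k,l,st,ce=cv2.connectedComponentsWithStats(m.astype(np.uint8))
    for i in range(1,k):
        q=(l==i)&(Z>.0605)
        if st[i,4]>25 and q.sum()>5:
            r=cv2.minAreaRect(c[q][:,:2].astype(np.float32)); print(n,np.round(r[0],4),np.round(r[1],4),"zmax",c[q][:,2].max().round(4),q.sum(),im[q].mean(0).round(),"px",ce[i].round())
if len(sys.argv)>1: save(grab("scene"),sys.argv[1],(210,220,370,340),5)
E
python3 rk.py rk.png
```

```text
scene rack 1002 [0.5525 0.3728] [0.2645 0.0956] 67.7
scene [0.5388 0.3   ] [0.0159 0.0145] zmax 0.066 43 [224. 224. 222.] px [273. 288.]
scene [0.5391 0.375 ] [0.0146 0.016 ] zmax 0.0669 53 [202.  44.  35.] px [243. 310.]
top rack 66 [0.5279 0.3866] [0.0463 0.0179] 19.6
top [0.5383 0.3704] [0.0121 0.0144] zmax 0.0687 35 [172.  85.  83.] px [215. 200.]
```

View pics/rk.png

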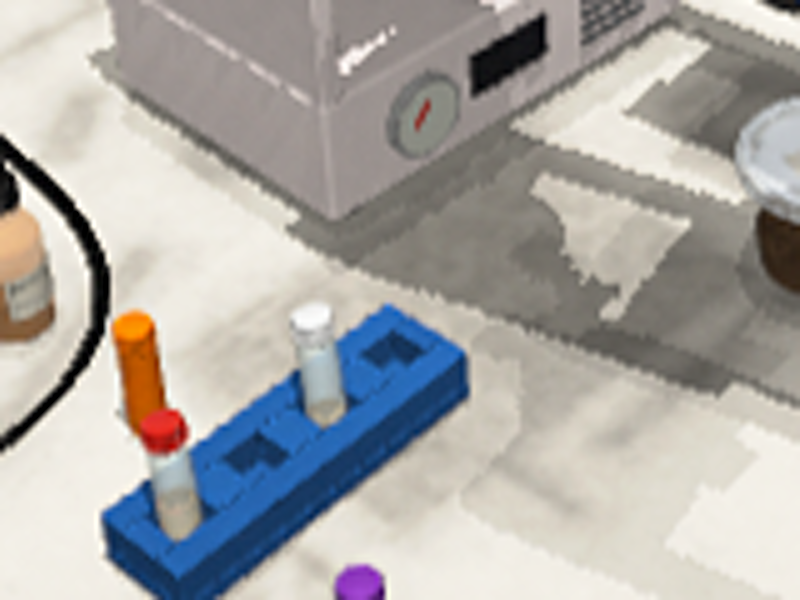

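The scene crop shows the rack shifted, with the white vial at crop (315,360) and the red one at (170,470). Both are upright, and orange at (138,370) stays clear. I pick the white one.

```bash

python3 -m handwheel '0.5,0.024,0.009,0,0.02;0.5,0.024,0.009,0,0;0.5,0.024,0.009,0,0;0.5,0.022,0.009,0,0;0.5,0.021,0.007,0.02,0;0.5,0,0,0.03,0;0.5,0,0,0.03,0;0.5,0,0,0,0'|grep -E "tcp"
python3 g.py .539 .2985 .1 1.575
```

```text
tcp_pos: [0.5335, 0.2942, 0.1456]
t 30.73 tcp [0.5335 0.2942 0.1456] psi 1.571 | in tool now [0.0046 0.0061 0.0455] turn -0.004 | after turn [0.0043 0.0055 0.0456] F [-1.2 -0.8 -2.1] g 0.500 0.0 j6 0.36
```

```bash
python3 -m handwheel '0.5,0,0,0,0;0.5,0,0,0,0' >/dev/null; python3 g.py .539 .2985 .06 1.575; python3 rk.py
```

```text
t 30.90 tcp [0.5391 0.2965 0.1546] psi 1.571 | in tool now [ 0.002  -0.0002  0.0946] turn -0.004 | after turn [ 0.002  -0.0001  0.0946] F [0.4 0.5 0.4] g 0.497 0.0 j6 0.36
scene rack 995 [0.5529 0.3732] [0.2643 0.0956] 67.1
scene [0.5385 0.3002] [0.0155 0.0152] zmax 0.0667 43 [138. 137. 135.] px [272. 288.]
scene [0.5397 0.3742] [0.0148 0.014 ] zmax 0.0663 51 [206.  45.  36.] px [243. 310.]
top rack 298 [0.5295 0.3171] [0.0413 0.1473] 0.1
```

```bash

python3 -m handwheel '0.5,0.002,0,0.03,0;0.5,0,0,0.03,0;0.5,0,0,0.02,0;0.5,0,0,0.015,0;0.5,0,0,0.01,0;0.5,0,0,0,0;0.5,0,0,0,0;0.5,0,0,0,0'|grep -E "tcp|contact"
python3 g.py .539 .2986 .04 1.575
```

```text
tcp_pos: [0.5396, 0.2997, 0.0503]
contact_force: [0.5, 0.5, 0.3]
t 31.67 tcp [0.5396 0.2997 0.0503] psi 1.573 | in tool now [-0.0011 -0.0006  0.0103] turn -0.002 | after turn [-0.0011 -0.0006  0.0103] F [0.5 0.5 0.3] g 0.501 0.0 j6 0.37
```

```bash

python3 -m handwheel '0.5,-0.001,-0.0005,0.01,0;0.5,0,0,0,0;0.3,0,0,0,0;0.1,0,0,0,0;0.1,0,0,0,0;0.1,0,0,0,0;0.1,0,0,0,0' 40|grep -E "tcp|contact|width"
python3 -m handwheel '0.1,0,0,-0.01,0;0.1,0,0,-0.02,0;0.1,0,0,-0.02,0;0.1,0,0,-0.02,0;0.1,0,0,-0.025,0;0.1,0,0,-0.025,0;0.1,0,0,-0.025,-0.12;0.1,0,0,-0.025,-0.12'|grep -E "tcp|width|force"
python3 -m handwheel '0.1,0,0,-0.02,-0.12;0.1,0,0,0,-0.12;0.1,0,0,0,-0.12;0.1,0,0,0,-0.12;0.1,0,0,0,-0.12;0.1,0,0,0,-0.12;0.1,0,0,0,-0.12;0.1,0,0,0,-0.12'|grep -E "tcp|width"
python3 -m handwheel '0.1,0,0,0,-0.12;0.1,0,0,0,-0.12;0.1,0,0,0,-0.12;0.1,0,0,0,-0.07;0.1,0,0,0,0;0.1,0,0,0,0'|grep -E "tcp|width"
python3 ax.py
python3 g.py .4632 .036 .2 3.203
```

```text
tcp_pos: [0.537, 0.2982, 0.0383]
contact_force: [-2.4, -1.1, 2.0]
grip_width: 0.186
tcp_pos: [0.5378, 0.2982, 0.2103]
contact_force: [-0.1, -0.1, -0.0]
grip_width: 0.187
grip_force: 39.0
tcp_pos: [0.5379, 0.2982, 0.2291]
grip_width: 0.186
tcp_pos: [0.5377, 0.2982, 0.2288]
grip_width: 0.179
n 276 tcp [0.5376 0.2982 0.2287]
z0.198 n5 x 0.5265..0.5307 y 0.2994..0.3065
z0.204 n27 x 0.5259..0.5349 y 0.2957..0.3085
z0.210 n30 x 0.5266..0.5355 y 0.2966..0.3085
z0.216 n28 x 0.5267..0.5361 y 0.2950..0.3075
z0.222 n22 x 0.5270..0.5364 y 0.2964..0.3083
z0.228 n34 x 0.5273..0.5395 y 0.2904..0.3148
z0.234 n28 x 0.5261..0.5321 y 0.2877..0.3139
z0.240 n30 x 0.5257..0.5321 y 0.2861..0.3136
z0.246 n24 x 0.5263..0.5307 y 0.2860..0.3146
z0.252 n37 x 0.5257..0.5369 y 0.2866..0.3137
z0.258 n11 x 0.5260..0.5360 y 0.2918..0.3149
rim scene cam [0.483  0.0418] [0.1446 0.0358] 3.6356990337371826
t 34.13 tcp [0.5376 0.2982 0.2287] psi -3.082 | in tool now [ 0.0899 -0.2573  0.0285] turn -6.285 | after turn [ 0.0904 -0.2572  0.0287] F [ 0.2 -0.3  0.3] g 0.187 39.0 j6 -1.26
```

The vial hangs upright in the hand. Cell 3 by the two views and the hinge model is about (.4655,.039).

```bash

python3 -m handwheel '0.1,0.0088,-0.0254,0,0;0.1,0.0088,-0.0254,0,0;0.1,0.0088,-0.0254,0,0;0.1,0.0088,-0.0254,0,0;0.1,0.0088,-0.0254,0,0;0.1,0.0088,-0.0254,0,0;0.1,0.0088,-0.0254,0,0;0.1,0.0088,-0.0254,0,0'|grep tcp
python3 -m handwheel '0.1,0.0088,-0.0254,0,0;0.1,0.0088,-0.0254,0,0;0.1,0,0,0,0;0.1,0,0,0.01,0;0.1,0,0,0.01,0;0.1,0,0,0.01,0;0.1,0,0,0,0;0.1,0,0,0,0'|grep -E "tcp|contact"
python3 g.py .4655 .039 .17 3.203;python3 ax.py
```

```text
tcp_pos: [0.4792, 0.0899, 0.2285]
tcp_pos: [0.4641, 0.0402, 0.1964]
contact_force: [0.3, -0.4, 0.3]
t 35.47 tcp [0.4641 0.0402 0.1964] psi -3.079 | in tool now [-0.0014 -0.0013  0.0264] turn -6.282 | after turn [-0.0013 -0.0013  0.0264] F [ 0.3 -0.4  0.3] g 0.184 39.1 j6 -1.73
n 165 tcp [0.4647 0.04   0.1973]
z0.166 n6 x 0.4525..0.4627 y 0.0408..0.0506
z0.172 n20 x 0.4525..0.4636 y 0.0414..0.0503
z0.178 n21 x 0.4529..0.4637 y 0.0400..0.0504
z0.184 n22 x 0.4532..0.4642 y 0.0400..0.0500
z0.190 n16 x 0.4541..0.4642 y 0.0397..0.0504
z0.196 n21 x 0.4541..0.4709 y 0.0369..0.0567
z0.202 n12 x 0.4514..0.4561 y 0.0301..0.0568
z0.208 n11 x 0.4525..0.4570 y 0.0413..0.0563
z0.214 n15 x 0.4529..0.4590 y 0.0266..0.0581
z0.220 n13 x 0.4526..0.4573 y 0.0286..0.0573
z0.226 n8 x 0.4527..0.4553 y 0.0281..0.0570
rim scene cam [0.4827 0.0413] [0.1439 0.0358] 3.421311378479004
```

```bash

python3 -m handwheel '0.1,-0.0037,-0.002,0,0;0.1,0,0,0,0;0.1,0,0,0.01,0;0.1,0,0,0.01,0;0.1,0,0,0.008,0;0.1,0,0,0,0;0.1,0,0,0,0;0.1,0,0,0,0'|grep -E "tcp|contact"
python3 -m handwheel '0.1,0,0,0.008,0;0.1,0,0,0,0;0.1,0,0,0,0'|grep -E "tcp|contact"
python3 ax.py
```

```text
tcp_pos: [0.4688, 0.0374, 0.1699]
contact_force: [1.3, -0.4, -0.0]
tcp_pos: [0.4685, 0.0375, 0.1616]
contact_force: [0.2, -0.2, -0.7]
n 147 tcp [0.4687 0.0375 0.1619]
z0.137 n21 x 0.4563..0.4673 y 0.0380..0.0487
z0.143 n21 x 0.4572..0.4687 y 0.0351..0.0473
z0.149 n16 x 0.4578..0.4673 y 0.0387..0.0476
z0.155 n14 x 0.4582..0.4686 y 0.0397..0.0483
z0.161 n17 x 0.4588..0.4748 y 0.0378..0.0552
z0.167 n14 x 0.4569..0.4613 y 0.0259..0.0544
z0.173 n15 x 0.4563..0.4622 y 0.0287..0.0540
z0.179 n9 x 0.4569..0.4603 y 0.0337..0.0539
z0.185 n13 x 0.4564..0.4620 y 0.0318..0.0523
z0.191 n5 x 0.4576..0.4607 y 0.0303..0.0531
rim scene cam [0.4827 0.0415] [0.143 0.036] 3.923769235610962
```

```bash

python3 -m handwheel '0.1,0,0,0.007,0;0.1,0,0,0.006,0;0.1,0,0,0,0;0.1,0,0,0,0'|grep -E "tcp|contact"
python3 -m handwheel '0.1,0,0,0.003,0;0.1,0,0,0,0;0.1,0,0,0,0'|grep -E "tcp|contact"
```

```text
tcp_pos: [0.4682, 0.0376, 0.1483]
contact_force: [0.2, -0.5, -0.8]
tcp_pos: [0.4688, 0.0375, 0.146]
contact_force: [0.3, 1.0, -0.3]
```

```bash

python3 -m handwheel '0.1,0,0,0.003,0;0.1,0,0,0,0;0.22,0,0,0,0;0.3,0,0,0,0;0.4,0,0,0,0;0.4,0,0,0,0;0.4,0,0,-0.02,0;0.4,0,0,-0.03,0'|grep -E "tcp|contact"
python3 -m handwheel '0.4,0,0,-0.03,0.12;0.4,0,0,-0.01,0.12;0.5,0,0,0,0.12;0.5,0,0,0,0.12;0.5,0,0,0,0.12;0.5,0,0,0,0.12;0.5,0,0,0,0.12;0.5,0,0,0,0.12'|grep -E "tcp"
python3 -m handwheel '0.5,0,0,0,0.12;0.5,0,0,0,0.12;0.5,0,0,0,0.12;0.5,0,0,0,0.12;0.5,0,0,0,0.12;0.5,0.035,0,0,0.07;0.5,0.035,0,0,0;0.5,0.035,0,0,0'|grep -E "tcp"
python3 -m handwheel '0.5,0.035,0.01,0,0;0.5,0,0,0,0;0.5,0,0,0,0'|grep -E "tcp"
python3 cel.py; python3 m3.py|grep bal; python3 rk.py; python3 g.py .5391 .3735 .2 1.575
```

```text
tcp_pos: [0.4659, 0.0377, 0.1904]
contact_force: [-0.7, -0.5, 0.1]
tcp_pos: [0.4689, 0.0375, 0.2332]
tcp_pos: [0.4663, 0.1431, 0.2333]
tcp_pos: [0.4761, 0.1789, 0.233]
top 7 z0.153 n6 x 0.4906..0.5013 y 0.0376..0.0478 zmax 0.1578
top 7 z0.167 n55 x 0.4904..0.5062 y 0.0329..0.0486 zmax 0.1709
top 12 z0.144 n4 x 0.4543..0.4668 y 0.0363..0.0418 zmax 0.1467
top 12 z0.152 n6 x 0.4542..0.4685 y 0.0347..0.0429 zmax 0.1536
top 12 z0.168 n57 x 0.4538..0.4698 y 0.0282..0.0427 zmax 0.1707
scene 1 z0.146 n28 x 0.4910..0.5047 y 0.0414..0.0540 zmax 0.1495
scene 1 z0.154 n24 x 0.4923..0.5076 y 0.0403..0.0541 zmax 0.1580
scene 1 z0.164 n45 x 0.4912..0.5067 y 0.0377..0.0540 zmax 0.1670
scene 2 z0.145 n29 x 0.4554..0.4717 y 0.0376..0.0495 zmax 0.1497
scene 2 z0.154 n25 x 0.4560..0.4711 y 0.0355..0.0485 zmax 0.1577
scene 2 z0.164 n48 x 0.4557..0.4714 y 0.0333..0.0479 zmax 0.1672
balcony rim 552 [0.4813 0.036 ] [0.1427 0.0331] 3.46 z 0.1383
balcony floor 1528 [0.4827 0.0143] [0.143  0.0759] 3.77 z 0.1128
scene rack 1070 [0.555  0.3721] [0.2632 0.0984] 68.1
scene [0.5409 0.3795] [0.0161 0.0144] zmax 0.0659 56 [204.  52.  44.] px [241. 310.]
top rack 71 [0.5308 0.3796] [0.0409 0.0241] 6.5
top [0.54   0.3734] [0.0158 0.014 ] zmax 0.0688 43 [167.  79.  80.] px [214. 200.]
t 39.57 tcp [0.4761 0.1763 0.2331] psi 1.571 | in tool now [0.1972 0.0631 0.033 ] turn -0.004 | after turn [0.1969 0.0638 0.0331] F [1.5 0.1 0.7] g 0.502 0.0 j6 0.18
```

Both placed vials stand upright in cells 2 and 3, with no slope between their height slices. The red vial comes next, at about (.540,.376).

```bash

python3 -m handwheel '0.5,0.025,0.008,0,0;0.5,0.025,0.008,0,0;0.5,0.025,0.008,0,0;0.5,0.025,0.008,0,0;0.5,0.025,0.008,0,0;0.5,0.025,0.008,0,0;0.5,0.025,0.008,0,0;0.5,0.025,0.008,0,0'|grep tcp
python3 -m handwheel '0.5,0,0,0.03,0;0.5,0,0,0.03,0;0.5,0,0,0.03,0;0.5,0,0,0,0;0.5,0,0,0,0;0.5,0,0,0,0'|grep tcp
python3 g.py .540 .376 .06 1.575; python3 rk.py
```

```text
tcp_pos: [0.5405, 0.3774, 0.2331]
tcp_pos: [0.5411, 0.3773, 0.1449]
t 40.73 tcp [0.5411 0.3773 0.1449] psi 1.572 | in tool now [-0.0014 -0.0012  0.0849] turn -0.003 | after turn [-0.0013 -0.0011  0.0849] F [0.3 0.7 0.7] g 0.499 0.0 j6 0.48
scene rack 1068 [0.5535 0.3724] [0.2625 0.0963] 68.9
scene [0.5407 0.3785] [0.0144 0.0154] zmax 0.0658 52 [122.  29.  24.] px [241. 311.]
top rack 776 [0.533  0.3179] [0.0444 0.149 ] 0.6
top [0.5398 0.3734] [0.0136 0.016 ] zmax 0.0682 45 [101.  57.  58.] px [214. 200.]
```

```bash

python3 -m handwheel '0.5,-0.002,-0.001,0.03,0;0.5,0,0,0.03,0;0.5,0,0,0.02,0;0.5,0,0,0.015,0;0.5,0,0,0.009,0;0.5,0,0,0,0;0.5,0,0,0,0;0.5,0,0,0,0'|grep -E "tcp|contact"
python3 g.py .540 .375 .04 1.575
```

```text
tcp_pos: [0.5405, 0.3764, 0.0415]
contact_force: [0.4, -0.5, 0.7]
t 41.50 tcp [0.5405 0.3764 0.0415] psi 1.573 | in tool now [-0.0014 -0.0005  0.0015] turn -0.002 | after turn [-0.0014 -0.0005  0.0015] F [ 0.4 -0.5  0.7] g 0.502 0.0 j6 0.48
```

```bash

python3 -m handwheel '0.5,-0.001,0,0.001,0;0.3,0,0,0,0;0.1,0,0,0,0;0.1,0,0,0,0;0.1,0,0,0,0;0.1,0,0,0,0' 40|grep -E "tcp|contact|width"
python3 -m handwheel '0.1,0,0,-0.01,0;0.1,0,0,-0.02,0;0.1,0,0,-0.02,0;0.1,0,0,-0.02,0;0.1,0,0,-0.025,0;0.1,0,0,-0.025,0;0.1,0,0,-0.025,-0.12;0.1,0,0,-0.025,-0.12'|grep -E "tcp|width|force"
python3 -m handwheel '0.1,0,0,-0.02,-0.12;0.1,0,0,0,-0.12;0.1,0,0,0,-0.12;0.1,0,0,0,-0.12;0.1,0,0,0,-0.12;0.1,0,0,0,-0.12;0.1,0,0,0,-0.12;0.1,0,0,0,-0.12'|grep -E "tcp|width"
python3 -m handwheel '0.1,0,0,0,-0.12;0.1,0,0,0,-0.12;0.1,0,0,0,-0.12;0.1,0,0,0,-0.07;0.1,0,0,0,0;0.1,0,0,0,0'|grep -E "tcp|width"
python3 ax.py
python3 g.py .4327 .0353 .2 3.203
```

```text
tcp_pos: [0.5391, 0.3748, 0.039]
contact_force: [-1.9, 1.1, 4.3]
grip_width: 0.183
tcp_pos: [0.5385, 0.3744, 0.2094]
contact_force: [0.7, 0.7, 0.3]
grip_width: 0.183
grip_force: 39.1
tcp_pos: [0.5386, 0.3744, 0.2282]
grip_width: 0.186
tcp_pos: [0.5387, 0.3745, 0.2281]
grip_width: 0.181
n 289 tcp [0.5387 0.3745 0.2281]
z0.197 n11 x 0.5283..0.5376 y 0.3744..0.3843
z0.203 n35 x 0.5288..0.5381 y 0.3713..0.3840
z0.209 n29 x 0.5289..0.5383 y 0.3733..0.3843
z0.215 n31 x 0.5290..0.5380 y 0.3723..0.3844
z0.221 n25 x 0.5289..0.5350 y 0.3734..0.3840
z0.227 n31 x 0.5282..0.5342 y 0.3651..0.3903
z0.233 n40 x 0.5272..0.5313 y 0.3619..0.3903
z0.239 n33 x 0.5272..0.5318 y 0.3622..0.3899
z0.245 n22 x 0.5268..0.5295 y 0.3617..0.3904
z0.251 n18 x 0.5270..0.5295 y 0.3634..0.3904
z0.257 n14 x 0.5266..0.5297 y 0.3626..0.3902
rim scene cam [0.4828 0.0411] [0.1439 0.0361] 3.356609344482422
t 43.88 tcp [0.5387 0.3745 0.2281] psi -3.082 | in tool now [ 0.126  -0.3323  0.0281] turn -6.285 | after turn [ 0.1266 -0.332   0.0281] F [0.1 1.  0.3] g 0.182 39.1 j6 -1.15
```

```bash

python3 -m handwheel '0.1,0.009,-0.0237,0,0;0.1,0.009,-0.0237,0,0;0.1,0.009,-0.0237,0,0;0.1,0.009,-0.0237,0,0;0.1,0.009,-0.0237,0,0;0.1,0.009,-0.0237,0,0;0.1,0.009,-0.0237,0,0;0.1,0.009,-0.0237,0,0'|grep tcp
python3 -m handwheel '0.1,0.009,-0.0237,0,0;0.1,0.009,-0.0237,0,0;0.1,0.009,-0.0237,0,0;0.1,0.009,-0.0237,0,0;0.1,0.009,-0.0237,0,0;0.1,0.009,-0.0237,0,0;0.1,0,0,0,0;0.1,0,0,0,0'|grep tcp
python3 -m handwheel '0.1,0,0,0.01,0;0.1,0,0,0.01,0;0.1,0,0,0.01,0;0.1,0,0,0,0;0.1,0,0,0,0;0.1,0,0,0,0'|grep -E "tcp|contact"
python3 g.py .4327 .0353 .17 3.203;python3 ax.py
```

```text
tcp_pos: [0.478, 0.1798, 0.2283]
tcp_pos: [0.4332, 0.0349, 0.2284]
tcp_pos: [0.4332, 0.0361, 0.1977]
contact_force: [-0.2, -0.3, 0.5]
t 45.72 tcp [0.4332 0.0361 0.1977] psi -3.080 | in tool now [ 0.0005 -0.0007  0.0277] turn -6.283 | after turn [ 0.0006 -0.0007  0.0277] F [-0.2 -0.3  0.5] g 0.184 39.2 j6 -1.75
n 165 tcp [0.4336 0.0359 0.1982]
z0.167 n11 x 0.4241..0.4368 y 0.0382..0.0469
z0.173 n20 x 0.4238..0.4347 y 0.0366..0.0471
z0.179 n20 x 0.4241..0.4362 y 0.0377..0.0470
z0.185 n20 x 0.4243..0.4348 y 0.0386..0.0467
z0.191 n18 x 0.4232..0.4368 y 0.0368..0.0472
z0.197 n19 x 0.4235..0.4399 y 0.0368..0.0541
z0.203 n15 x 0.4215..0.4255 y 0.0269..0.0530
z0.209 n17 x 0.4220..0.4250 y 0.0233..0.0525
z0.215 n11 x 0.4211..0.4254 y 0.0250..0.0535
z0.221 n9 x 0.4212..0.4245 y 0.0260..0.0532
z0.227 n5 x 0.4219..0.4244 y 0.0316..0.0514
rim scene cam [0.4828 0.0404] [0.1439 0.0354] 3.6256818771362305
```

```bash

python3 -m handwheel '0.1,0.0034,-0.0005,0,0;0.1,0,0,0,0;0.1,0,0,0.01,0;0.1,0,0,0.01,0;0.1,0,0,0.01,0;0.1,0,0,0,0;0.1,0,0,0,0;0.1,0,0,0,0'|grep -E "tcp|contact"
python3 -m handwheel '0.1,0,0,0.007,0;0.1,0,0,0,0;0.1,0,0,0,0'|grep -E "tcp|contact"
python3 ax.py|sed -n 1,4p
```

```text
tcp_pos: [0.4298, 0.0349, 0.1678]
contact_force: [0.9, -0.2, -1.4]
tcp_pos: [0.4297, 0.035, 0.1608]
contact_force: [0.3, -0.5, -0.0]
n 141 tcp [0.4299 0.035  0.161 ]
z0.130 n4 x 0.4204..0.4234 y 0.0365..0.0422
z0.136 n18 x 0.4203..0.4326 y 0.0362..0.0454
z0.142 n17 x 0.4197..0.4284 y 0.0387..0.0454
```

```bash

python3 -m handwheel '0.1,0,0,0.007,0;0.1,0,0,0.006,0;0.1,0,0,0.003,0;0.1,0,0,0,0;0.1,0,0,0,0'|grep -E "tcp|contact"
python3 -m handwheel '0.1,0,0,0.002,0;0.1,0,0,0,0;0.22,0,0,0,0;0.3,0,0,0,0;0.4,0,0,0,0;0.4,0,0,0,0;0.4,0,0,-0.02,0;0.4,0,0,-0.03,0'|grep -E "tcp|contact"
python3 -m handwheel '0.4,0,0,-0.03,0;0.4,0,0,-0.03,0;0.4,0,-0.03,-0.02,0;0.4,0,-0.03,0,0;0.4,0,-0.03,0,0;0.4,0,-0.025,0,0;0.4,0,0,0,0;0.4,0,0,0,0'|grep -E "tcp"
python3 cel.py; python3 m3.py fin.png;  python3 - <<'E'
from h import *
d=grab("scene"); save(d,"fin2.png",(300,110,480,245),4)
E
```

```text
tcp_pos: [0.4295, 0.035, 0.1446]
contact_force: [-0.2, -0.5, -0.0]
tcp_pos: [0.4269, 0.0352, 0.1905]
contact_force: [0.4, -0.5, -0.0]
tcp_pos: [0.4369, -0.0807, 0.2731]
top 12 z0.153 n5 x 0.4907..0.5012 y 0.0381..0.0478 zmax 0.1556
top 12 z0.167 n56 x 0.4904..0.5062 y 0.0326..0.0487 zmax 0.1702
top 22 z0.147 n6 x 0.4542..0.4687 y 0.0345..0.0421 zmax 0.1493
top 22 z0.168 n57 x 0.4539..0.4698 y 0.0280..0.0428 zmax 0.1711
top 26 z0.145 n4 x 0.4199..0.4320 y 0.0376..0.0408 zmax 0.1476
top 26 z0.154 n5 x 0.4240..0.4339 y 0.0357..0.0404 zmax 0.1551
top 26 z0.168 n56 x 0.4199..0.4339 y 0.0256..0.0400 zmax 0.1721
scene 1 z0.146 n28 x 0.4929..0.5041 y 0.0399..0.0538 zmax 0.1500
scene 1 z0.154 n24 x 0.4931..0.5056 y 0.0397..0.0544 zmax 0.1576
scene 1 z0.164 n45 x 0.4914..0.5073 y 0.0366..0.0537 zmax 0.1667
scene 2 z0.145 n30 x 0.4562..0.4707 y 0.0373..0.0488 zmax 0.1494
scene 2 z0.153 n22 x 0.4553..0.4703 y 0.0380..0.0478 zmax 0.1568
scene 2 z0.163 n51 x 0.4551..0.4724 y 0.0326..0.0498 zmax 0.1671
scene 3 z0.145 n29 x 0.4196..0.4352 y 0.0368..0.0454 zmax 0.1496
scene 3 z0.153 n27 x 0.4206..0.4345 y 0.0331..0.0463 zmax 0.1577
scene 3 z0.164 n49 x 0.4197..0.4365 y 0.0285..0.0461 zmax 0.1679
rack 888 [0.5343 0.3174] [0.1483 0.0434] 88.77 z 0.0265
balcony rim 552 [0.4813 0.036 ] [0.1428 0.0332] 3.46 z 0.1385
balcony floor 1452 [0.4829 0.0142] [0.1427 0.0759] 3.52 z 0.1127
door top 1101 [ 0.4832 -0.0461] [0.2293 0.0448] 3.52 z 0.1905
```

View pics/fin2.png

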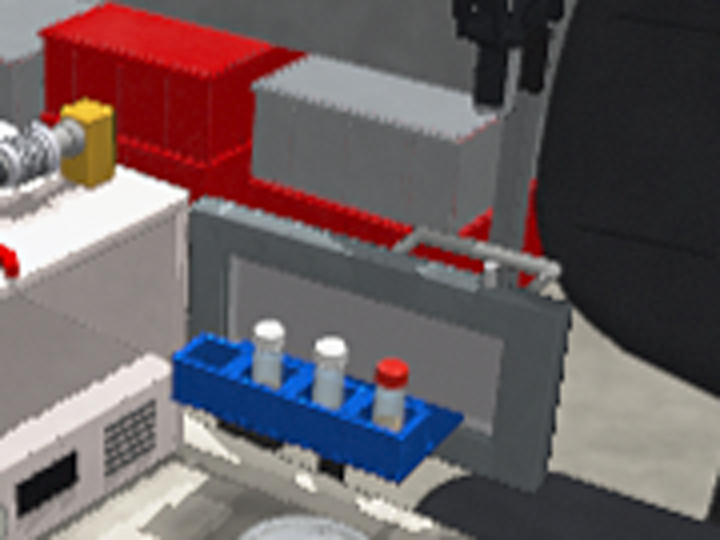

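All three vials stand upright in cells 2–4, at crop (268,355), (330,372) and (391,393). Now the handle bar, which computes to (.4406,-.0873).

```bash
python3 - <<'E'
from h import *
d=grab("scene"); c=cloud(d); X,Y,Z=c[...,0],c[...,1],c[...,2]
m=(Z>.178)&(Z<.192)&(X>.36)&(X<.52)&(Y<-.072)&(Y>-.12)
q=c[m]; k=np.polyfit(q[:,0],q[:,1],1); print(m.sum(),"x",q[:,0].min(),q[:,0].max(),"y at .4406",np.polyval(k,.4406),k[0])
E
python3 g.py .4406 -.0873 .164 3.203
```

```text
130 x 0.39759538347296813 0.4859604702778694 y at .4406 -0.07919679461694673 0.04289170639624742
t 48.73 tcp [ 0.4369 -0.0788  0.273 ] psi -3.079 | in tool now [-0.0032 -0.0087  0.109 ] turn -6.282 | after turn [-0.0032 -0.0087  0.109 ] F [0.1 0.2 0.2] g 0.401 0.0 j6 -2.01
```

```bash

python3 -m handwheel '0.4,-0.003,-0.006,0,0;0.4,0,0,0,0;0.4,0,0,0.03,0;0.4,0,0,0.03,0;0.4,0,0,0.025,0;0.4,0,0,0,0;0.4,0,0,0,0'|grep -E "tcp|contact"
python3 g.py .4406 -.085 .165 3.203
```

```text
tcp_pos: [0.4393, -0.0851, 0.1871]
contact_force: [0.2, -0.6, 0.0]
t 49.32 tcp [ 0.4393 -0.0851  0.1871] psi -3.080 | in tool now [-0.0013 -0.      0.0221] turn -6.283 | after turn [-0.0013  0.      0.0221] F [ 0.2 -0.6  0. ] g 0.402 0.0 j6 -2.02
```

```bash

python3 -m handwheel '0.4,0,0,0.011,0;0.4,0,0,0.011,0;0.4,0,0,0,0;0,0,0,0,0;0,0,0,0,0;0,0,0,0,0;0,0,0,0,0;0,0,0,0,0' 50|grep -E "tcp|contact|width"
python3 door.py
python3 -m handwheel '0,0.0018,0.0065,0,0.04;0,0.0028,0.0097,0,0.06;0,0.0036,0.013,0,0.08;0,0.0036,0.013,0,0.08;0,0.0036,0.013,0,0.08;0,0.0036,0.013,0,0.08;0,0,0,0,0'|grep -E "tcp|contact|width"
python3 door.py
```

```text
tcp_pos: [0.4408, -0.0858, 0.1667]
contact_force: [0.2, 0.9, 1.2]
grip_width: 0.092
bar radius 0.1672 (0.168) door angle by position 1.688 by yaw 1.696
tcp_pos: [0.4294, -0.0145, 0.1667]
contact_force: [-0.7, 1.0, 2.2]
grip_width: 0.098
bar radius 0.1682 (0.168) door angle by position 1.254 by yaw 1.276
```

```bash

python3 -m handwheel '0,0.0036,0.013,0,0.08;0,0.0036,0.013,0,0.08;0,0.0036,0.013,0,0.08;0,0.0036,0.013,0,0.08;0,0.0036,0.013,0,0.08;0,0.0036,0.013,0,0.08;0,0.0036,0.013,0,0.08;0,0,0,0,0'|grep -E "tcp|contact|width"
python3 door.py
python3 -m handwheel '0,0.0036,0.013,0,0.08;0,0.0036,0.013,0,0.08;0,0.0036,0.013,0,0.08;0,0.0036,0.013,0,0.08;0,0.0036,0.013,0,0.08;0,0,0,0,0;0,0,0,0,0'|grep -E "tcp|contact|width"
python3 door.py
```

```text
tcp_pos: [0.46, 0.0738, 0.1667]
contact_force: [-2.8, 3.7, 5.8]
grip_width: 0.094
bar radius 0.1700 (0.168) door angle by position 0.695 by yaw 0.717
tcp_pos: [0.5082, 0.1198, 0.1667]
contact_force: [-2.5, 6.1, 4.6]
grip_width: 0.09
bar radius 0.1713 (0.168) door angle by position 0.302 by yaw 0.319
```

```bash

python3 -m handwheel '0,0.0026,0.013,0,0.08;0,0.0026,0.013,0,0.08;0,0.0026,0.013,0,0.08;0,0.0018,0.0065,0,0.04;0,0.0008,0.0035,0,0.02;0,0,0,0,0;0,0,0,0,0'|grep -E "tcp|contact|width"
python3 door.py
python3 -m handwheel '0,0,0.003,0,0.015;0,0,0.002,0,0.01;0,0,0,0,0;0,0,0,0,0'|grep -E "tcp|contact|width"
python3 door.py
```

```text
tcp_pos: [0.5544, 0.1402, 0.1668]
contact_force: [-2.0, 15.1, 3.6]
grip_width: 0.09
bar radius 0.1722 (0.168) door angle by position 0.006 by yaw 0.019
tcp_pos: [0.5585, 0.1412, 0.1668]
contact_force: [-2.9, 20.1, 4.1]
grip_width: 0.094
bar radius 0.1722 (0.168) door angle by position 6.265 by yaw -0.006
```

```bash

python3 -m handwheel '0,-0.004,0.002,0,0;0,0,0.002,0,0;0,0,0,0,0;0,0,0,0,0'|grep -E "tcp|contact|width"
python3 -m handwheel '0,0,0.002,0,0;0,0,0.001,0,0;0,0,0,0,0;0,0,0,0,0'|grep -E "tcp|contact|width"
```

```text
tcp_pos: [0.5585, 0.1412, 0.1667]
contact_force: [-12.6, 28.0, 9.4]
grip_width: 0.091
tcp_pos: [0.5585, 0.1412, 0.1667]
contact_force: [-21.3, 28.0, 15.4]
grip_width: 0.093
```

The door is on its stop, since x holds at .5585 while the force builds. I release and go to the collar.

```bash

python3 -m handwheel '0.4,0,0,0,0;0.4,0,0,0,0;0.4,0,0,0,0;0.4,0,0,0,0;0.4,0,0,-0.02,0;0.4,0,0,-0.03,0;0.4,0,0,-0.03,0;0.4,0,0,-0.03,0'|grep -E "tcp|contact|width"
python3 -m handwheel '0.4,0,0,-0.03,-0.12;0.4,0,0,0,-0.12;0.4,0,0,0,-0.12;0.4,0,0,0,-0.12;0.4,0,0,0,-0.12;0.4,0,0,0,-0.12;0.4,0,0,0,-0.12;0.4,0,0,0,-0.12'|grep tcp
python3 -m handwheel '0.75,0,0,0,-0.12;0.75,0,0,0,-0.12;0.75,0,0,0,-0.1;0.75,0,0,0,0;0.75,0,0,0,0'|grep -E "tcp|contact|width"
python3 m2.py|grep -E "front|handle"
python3 g.py .651 .1565 .25 2.807
python3 - <<'E'
from h import *
d=grab("top"); save(d,"cl.png",(260,80,420,200),5)
E
```

```text
tcp_pos: [0.5666, 0.1291, 0.2768]
contact_force: [0.8, 0.4, 0.2]
grip_width: 0.404
tcp_pos: [0.5669, 0.1291, 0.3059]
tcp_pos: [0.5668, 0.1295, 0.3059]
contact_force: [-0.1, 0.5, 0.6]
grip_width: 0.747
front x=0.6140-0.2072*y deg -11.71 res 0.0027
t 55.20 tcp [0.5667 0.1297 0.306 ] psi 2.795 | in tool now [-0.0701  0.0539  0.056 ] turn -0.012 | after turn [-0.0708  0.053   0.056 ] F [-0.1  0.5  0.1] g 0.744 0.0 j6 -1.15Traceback (most recent call last):
  File "m2.py", line 15, in <module>
    fit("front",t,np.min,0.0,.09); fit("back",t,np.max,-.01,.19)
                                   ~~~^^^^^^^^^^^^^^^^^^^^^^^^^^
  File "m2.py", line 12, in fit
    g=abs(r)<.003; k=np.polyfit(P[g,0],P[g,1],1)
                     ~~~~~~~~~~^^^^^^^^^^^^^^^^^
    raise TypeError("expected non-empty vector for x")
TypeError: expected non-empty vector for x
```

View pics/cl.png

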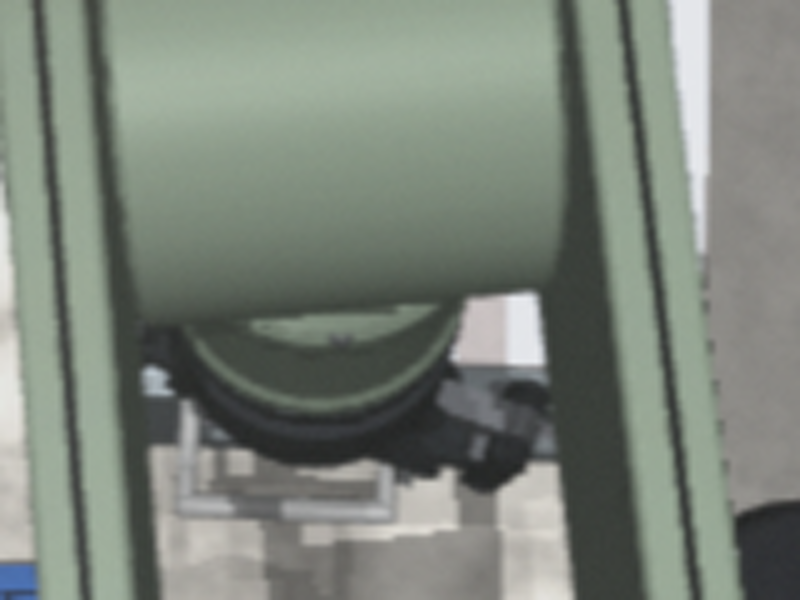

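The arm fills most of the view. The handle bar at crop (290,505), which is image (318,181), lies where it was with the door shut, so the door is closed. Now the collar, checked by numbers only.

```bash

python3 -m handwheel '0.75,-0.018,0.0133,0,0;0.75,-0.018,0.0133,0,0;0.75,-0.018,0.0133,0,0;0.75,-0.017,0.0133,0,0;0.75,0,0,0.02,0;0.75,0,0,0.02,0;0.75,0,0,0,0;0.75,0,0,0,0'|grep -E "tcp|contact"
python3 g.py .651 .1565 .209 2.807
```

```text
tcp_pos: [0.6502, 0.1563, 0.2642]
contact_force: [-0.3, 0.2, 1.0]
t 55.92 tcp [0.6502 0.1563 0.2642] psi 2.797 | in tool now [-0.0009  0.0006  0.0552] turn -0.010 | after turn [-0.0007  0.0004  0.0552] F [-0.3  0.2  1. ] g 0.750 0.0 j6 -1.12
```

```bash

python3 -m handwheel '0.75,0,0,0.02,0;0.75,0,0,0.02,0;0.75,0,0,0.013,0;0.75,0,0,0,0;0.75,0,0,0,0;0.75,0,0,0,0'|grep -E "tcp|contact"
python3 -m handwheel '0.3,0,0,0,0;0.3,0,0,0,0;0.3,0,0,0,0;0.3,0,0,0,0;0.3,0,0,0,0;0.3,0,0,0,0' 50|grep -E "tcp|contact|width|force"
python3 -m handwheel '0.3,0,0,0,0.12;0.3,0,0,0,0.12;0.3,0,0,0,0.12;0.3,0,0,0,0.12;0.3,0,0,0,0.12;0.3,0,0,0,0.12;0.3,0,0,0,0.12;0.3,0,0,0,0.12'|grep -E "tcp|contact|width|force"
python3 -m handwheel '0.3,0,0,0,0.12;0.3,0,0,0,0.12;0.3,0,0,0,0.12;0.3,0,0,0,0.04;0.3,0,0,0,0;0.3,0,0,0,0'|grep -E "tcp|contact|width|force"
python3 g.py .651 .1565 .206 1.507; python3 -c "
from h import *;print(manip.sense()['wrist_torque'])"
```

```text
tcp_pos: [0.6521, 0.1566, 0.215]
contact_force: [-0.5, 0.5, -0.5]
tcp_pos: [0.6527, 0.1579, 0.2158]
contact_force: [-0.1, 3.3, 6.0]
grip_width: 0.469
grip_force: 50.9
tcp_pos: [0.652, 0.1573, 0.2158]
contact_force: [-1.4, 2.3, 8.1]
grip_width: 0.465
grip_force: 51.0
tcp_pos: [0.6514, 0.1559, 0.2157]
contact_force: [-1.8, -0.9, 8.0]
grip_width: 0.463
grip_force: 51.3
t 58.08 tcp [0.6514 0.1559 0.2157] psi 1.439 | in tool now [ 0.0005 -0.0005  0.0097] turn -0.068 | after turn [ 0.0006 -0.0004  0.0097] F [-1.8 -0.9  8. ] g 0.463 51.3 j6 0.24
[-0.16317166  0.54672724  0.30425511]
```

```bash

python3 -m handwheel '0.8,0,0,0,0;0.8,0,0,0,0;0.8,0,0,0,0;0.8,0,0,-0.025,0;0.8,0,0,-0.025,0;0.8,0,0,-0.03,0;0.8,0,0,-0.03,0;0.8,0,0,0,0'|grep -E "tcp|contact|width"
python3 -m handwheel '0.8,-0.03,-0.02,0,0;0.8,-0.03,-0.02,0,0;0.8,-0.03,-0.02,0,0;0.8,-0.03,-0.02,0,0;0.8,-0.03,-0.02,0,0;0.8,-0.03,-0.02,0,0;0.8,-0.03,-0.02,0,0;0.8,-0.03,-0.02,0,0'|grep -E "tcp"
python3 -m handwheel '0.8,-0.03,-0.01,0,0;0.8,-0.03,0,0,0;0.8,0,0,0,0'|grep -E "tcp"
python3 m.py|grep -E "hook|handle|collar|pot|dropper|orange|purple|rack|cabtop"; python3 m2.py|head -5
python3 - <<'E'
from h import *
d=grab("top"); c=cloud(d); g=d["image"].astype(int)
Z=c[...,2]; m=(np.hypot(c[...,0]-.6505,c[...,1]-.156)<.019)&(np.hypot(c[...,0]-.6505,c[...,1]-.156)>.011)&(Z>.222)&(g.min(-1)>150)
p=c[m].mean(0)-[.6505,.156,0]; print("white line",m.sum(),np.degrees(np.arctan2(p[1],p[0])))
red=(g[...,0]>150)&(g[...,1]<90)&(abs(Z-.19)<.005)&(abs(c[...,0]-.66)<.05)&(c[...,1]>.16)
p=c[red].mean(0)-[.6505,.156,0]; print("red mark",red.sum(),np.degrees(np.arctan2(p[1],p[0])))
E
```

```text
tcp_pos: [0.6542, 0.1568, 0.3313]
contact_force: [0.7, 0.5, 1.0]
grip_width: 0.8
tcp_pos: [0.4592, -0.0611, 0.3225]
tcp_pos: [0.4416, -0.1225, 0.3228]
cabtop 8993 ctr [0.6673 0.0846] size [0.2403 0.2225] ang 86.83 z [0.1878 0.1903 0.1927]
collar top 389 ctr [0.6489 0.1557] size [0.0419 0.042 ] ang 61.82 z [0.2249 0.2285 0.231 ]
handle 331 ctr [0.57   0.1365] size [0.0881 0.0393] ang 88.45 z [0.1808 0.1842 0.1867]
rack 833 ctr [0.5341 0.3174] size [0.1475 0.0435] ang 89.19 z [0.0237 0.0264 0.0293]
pot 1087 ctr [0.4415 0.0784] size [0.0822 0.0821] ang 17.13 z [0.054  0.0576 0.0632]
orange 64 ctr [0.5965 0.3361] size [0.0149 0.0153] ang 34.33 z [0.0285 0.0543 0.058 ]
purple 66 ctr [0.438 0.369] size [0.0153 0.0159] ang 85.89 z [0.0253 0.0542 0.058 ]
dropper 221 ctr [0.6853 0.3293] size [0.0242 0.0325] ang 36.08 z [0.0262 0.0564 0.1052]
hook 185 ctr [0.6044 0.1507] size [0.0345 0.0535] ang 40.88 z [0.1982 0.2003 0.2028]
front x=0.5894+0.0661*y deg 3.78 res 0.0005
back x=0.7727+0.0606*y deg 3.47 res 0.0016
handle y range 0.09205974089725652 0.18071785893319042
barfront x=0.5425+0.0680*y deg 3.89 res 0.0008
sleeve x=0.6657+0.0434*y deg 2.48 res 0.0003
white line 8 29.963232190824222
red mark 2 28.280606252362983
```

The checks by numbers all hold:
- The door front and handle match the shut pose measured at the start.
- The collar line is at 30°, against the red mark at 28°.
- The pot, dropper and look-alikes are unmoved.
- The sleeve is forward.

I hand it in.

```bash
python3 -c "
from plant import manip; print(manip.sign_off())"
```

```text
the job is handed in; nothing more can be done
None
```

I handed the job in: the cabinet was vented and opened, the three vials present (two white, one red) were stood upright in balcony cells 2–4, and the door was shut and the collar turned back to the red mark; my checks agreed, but sign-off returned no verdict.

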